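Meter sample tiles and pack the painter's kit tray

ROBOT

A 6-joint arm with a two-finger parallel gripper is mounted at the origin on the work surface. World frame = base frame: x ahead of the robot, y to its left, z up, the work surface at z = 0. Lengths are in m, angles in rad, forces in N, time in s.
With the tool pointing down it reaches from about 0.4 to 0.925 m from the base axis. Payload 3.4 kg.
Tool frame: the origin (TCP) lies at the very end of the fingers, on their centre line; the grasp point (between the pads) lies 19 mm behind it; x points along the fingers, y is the direction in which the jaws open and shut, and the axes are right-handed (so a half turn about x gives the same grasp; the last joint's range is limited). The gripper opens to 85 mm and grips with 20 to 120 N. Pads are 22 mm wide; open, the fingers measure 114 mm over their backs; the gripper's body (76 mm by 85 mm) begins 54 mm behind the grasp point. The pads swing forward as they close: fully open they stand 13 mm farther back than shut.
Start: joints at [1.173, 0.307, 1.506, -0, 1.328, -0.073], TCP at [0.184, 0.545, 0.231] pointing down, gripper open.
Joint ranges: [-3.12, 3.12], [-1.05, 2.28], [0.14, 2.33], [-1.42, 4.57], [0.1, 2.73], [-2.68, 2.68]. Speed limits (rad/s): [2.57, 2.57, 3.14, 3.14, 3.14, 3.14].

INTERFACE

Orientations are given as a unit quaternion [w, x, y, z].
In Python, from cell import manip gives the robot as it stands. The module is installed in compiled form; this text tells all that it offers.
- The arm moves only by the shell command python3 -m jog 'ROWS'. ROWS is JSON, a list of rows, each a list of 7 numbers: the shift along the tool's x, y, z in units of 150 mm (1.0 is 150 mm), then the turn, a rotation vector about the tool's x, y, z in units of 1.5 rad (1.0 is 1.5 rad), then the gripper's target within -1 to 1 (fully open at 1, half-way at 0, shut at -1). In form: [[x, y, z, ax, ay, az, fingers], ...]. A call has 1 to 20 rows; each row is the pose to reach, as a shift and turn from the pose commanded when the call began, along the tool's axes at that moment; what a row does not reach only later rows make up. A row lasts 1/10 s, in which the tool goes at most 50 mm and 8.59 degrees, less where a joint would pass 70% of its speed; a pose out of reach is approached as far as the arm can. A call with a number of a shift or a turn outside -1 to 1 is refused whole. A call with a gripper value outside its range is refused whole. The fingers move at their own pace and stop on an object; the grip force is fixed at half the most. Time passes only in rows, so rows that repeat a pose let the fingers close. It gives the time, the measured TCP pose, the force and the opening at its end, in the units of the state.
- manip.get_state(): the state, without advancing time (a new reading comes with each control period).
- manip.get_image(name): name is "scene" or "side" or "wrist"; returns a dict with "frame" (384x512x3 uint8, blue, green, red), "mtx" (3x3 intrinsics, pixels), "camera_from_world" (4x4, takes a point from world to camera coordinates). Camera axes: x right, y down, z forward; pixel columns grow to the right and rows downward; lengths in m; the calibration is good to about 2 mm. The wrist camera is an equidistant fisheye: a pixel r from the principal point sees the ray r / f radians off the axis. A picture is of the moment at which its call begins. There is no depth.
- manip.hand_in(): hands the job in, once; it reports no verdict.
The state is a dict: "clock": time; "joints": joint angles; "joint_velocities": joint speeds; "effort": joint torques, N m; "position": TCP position; "orientation": TCP orientation; "wrist_force": force on the tool from outside, world axes, zero at the start; "moment": the same for the moment, N m; "gripper_width": finger opening in m.
Only numpy, scipy, OpenCV 4.12 (cv2) and the standard library are available. Lean on these libraries where they do the work, as an engineer would, in place of code of your own. Each camera call takes 0.05 s, during which the arm holds its last target. There are 200 camera calls.

TASK

Pack the painter's kit tray: slowly tilt the tile bin by its handle until the tiles begin to slide and hold it so that exactly three run down onto the chute, then let the bin back down; the other three must stay in the bin and no tile may be handled while it is inside the bin. Lay one of the three tiles flat in each tile pocket of the tray, and lay every brush that is out on the table flat in a brush slot of its own, bristles pointing away from the tile pockets. Leave the vase and the pigment jar where they stand.

Things in the scene. Friction and masses are not known exactly. Their poses are not given: they have to be found in the camera images.
- bin (a joint): Tilt of the hinged tile bin, rad: 0 = at rest, grows as the handle end is lifted, stop at 0.9. The hinge is the lip line. A damper (3 N m s/rad) lets the bin sink back at 0.2 to 0.4 rad/s when let go: it must be held up (about 5 N at the handle). Tiles start to slide one at a time, the first at 0.2 to 0.37 rad (friction varies), each next one about 0.09 rad of tilt later.
- bin_lip (a point): Bin: open aluminium trough 206 mm long, 70 wide inside, walls 32 mm above the lip. Point: middle of the floor's open front edge, on the hinge line, 62 mm above the table. Axes tilt with the bin: x from lip to rear, y along the hinge, z up. Six tiles lie in file, long side across, on an arched floor of 34 mm facets, each 5 degrees steeper than the one behind; the front one falls 8 degrees at rest.
- bin_handle (a point): Middle of the bin's round wooden handle bar: 12 mm thick, 76 mm clear between its uprights, parallel to the hinge; at x = 208, z = 75 mm in the axes of bin_lip, 43 mm above the rear wall's top. Pinch it from above; the bar may turn between the fingers as it moves on its arc about bin_lip.
- chute (a point): Foot of the end stop of the fixed chute, on its sliding surface, 22 mm above the table. x points level towards the lip, y across, z up. Chute: slippery strip 44 mm wide, 134 long, no side walls, sloping 16 degrees from just under the lip down to a stop 16 mm high. Tiles queue against the stop, long side across, ends overhanging 8 mm each side, so they can be taken by the ends.
- tray: Fixed shallow wooden kit tray, 268 (x) x 146 (y) x 11 mm, origin under its middle. Grey-lined floor 5 mm thick; walls and dividers rise 6 mm above it. At its +x end three tile pockets side by side, then a 25 mm wide solid land, then at its -x end three long brush slots side by side.
- pocket_1 (a point): Middle of the floor of a tile pocket in the tray, 5 mm above the table: 68 mm along the tray's x, 42 mm along its y, 6 mm deep. Axes as the tray's.
- slot_1 (a point): Middle of the floor of a brush slot in the tray, 5 mm above the table: 165 mm along the tray's x, 42 mm along its y, 6 mm deep. Axes as the tray's; the tile pockets lie on its +x side.
- pocket_2 (a point): Middle of the floor of a tile pocket in the tray, 5 mm above the table: 68 mm along the tray's x, 42 mm along its y, 6 mm deep. Axes as the tray's.
- slot_2 (a point): Middle of the floor of a brush slot in the tray, 5 mm above the table: 165 mm along the tray's x, 42 mm along its y, 6 mm deep. Axes as the tray's; the tile pockets lie on its +x side.
- pocket_3 (a point): Middle of the floor of a tile pocket in the tray, 5 mm above the table: 68 mm along the tray's x, 42 mm along its y, 6 mm deep. Axes as the tray's.
- slot_3 (a point): Middle of the floor of a brush slot in the tray, 5 mm above the table: 165 mm along the tray's x, 42 mm along its y, 6 mm deep. Axes as the tray's; the tile pockets lie on its +x side.
- tile_1: White porcelain sample tile with thin brown stripes, 32 (x) x 60 (y) x 18 (z) mm, 80 g, origin at its centre; both faces alike. Starts in the bin as number 1 from the lip.
- tile_2: White porcelain sample tile with thin brown stripes, 32 (x) x 60 (y) x 18 (z) mm, 80 g, origin at its centre; both faces alike. Starts in the bin as number 2 from the lip.
- tile_3: White porcelain sample tile with thin brown stripes, 32 (x) x 60 (y) x 18 (z) mm, 80 g, origin at its centre; both faces alike. Starts in the bin as number 3 from the lip.
- tile_4: White porcelain sample tile with thin brown stripes, 32 (x) x 60 (y) x 18 (z) mm, 80 g, origin at its centre; both faces alike. Starts in the bin as number 4 from the lip.
- tile_5: White porcelain sample tile with thin brown stripes, 32 (x) x 60 (y) x 18 (z) mm, 80 g, origin at its centre; both faces alike. Starts in the bin as number 5 from the lip.
- tile_6: White porcelain sample tile with thin brown stripes, 32 (x) x 60 (y) x 18 (z) mm, 80 g, origin at its centre; both faces alike. Starts in the bin as number 6 from the lip.
- brush_1: Flat wooden-handled brush, 150 mm long, 50 g, lying on the table (may be absent). Origin under the handle near its middle, on the underside; +x points to the bristles, z up. Handle 14 wide and 14 mm high from x = -55 to 35 mm, then a steel ferrule 22 mm wide and rigid bristles 26 mm wide, ending at x = 95 mm.
- brush_2: Flat wooden-handled brush, 150 mm long, 50 g, lying on the table (may be absent). Origin under the handle near its middle, on the underside; +x points to the bristles, z up. Handle 14 wide and 14 mm high from x = -55 to 35 mm, then a steel ferrule 22 mm wide and rigid bristles 26 mm wide, ending at x = 95 mm.
- brush_3: Flat wooden-handled brush, 150 mm long, 50 g, lying on the table (may be absent). Origin under the handle near its middle, on the underside; +x points to the bristles, z up. Handle 14 wide and 14 mm high from x = -55 to 35 mm, then a steel ferrule 22 mm wide and rigid bristles 26 mm wide, ending at x = 95 mm.
- vase: Bystander: white porcelain vase, 92 mm across, 180 mm high, standing loose; origin under it.
- pigment_jar: Bystander: glass pigment jar, 64 mm across, 85 mm high, standing loose; origin under it.
- brush_pot: Bystander: fixed terracotta pot with brushes standing in it, 72 mm across, 175 mm high overall; origin under it.
Not all that is in view belongs to the job. Leave any orange look-alike of the brush_1 alone.

How it is judged:
By the outcome, as a careful person would: the job done as asked, in the order asked, and still so for the second after the job is handed in, with the robot touching nothing.
Of brush_1, brush_2, brush_3 only 2 to 3 are there at a start; the rules pass over those that are not, and their reading is None.
At some moment in a run one of brush_1, brush_2, brush_3 may be knocked a few centimetres aside while the robot is not near it.
Once in a run the grip may slacken for a moment while it holds something.
It also fails if it takes over 208 s, if anything falls off the work surface, if the arm or the gripper's body presses on something with over 40 N, if the wrist force passes 120 N, or if a joint passes its speed limit or range.

## Working session

There is one attempt and no reset: what is moved stays moved. The work goes in short steps, Python scripts to look and compute and a shell command to move; the robot and the scene stay as the last step left them, time stands still between calls to the robot, and variables do not carry over. Pictures are saved under pics/ and viewed, about 12 in all and at most 16, crops included, and the job is handed in when it is done.

```bash
mkdir -p pics; ls; python3 - <<'E'
from cell import manip
import cv2,numpy as np
s=manip.get_state();print(s)
for n in ["scene","side","wrist"]:
    d=manip.get_image(n);cv2.imwrite(f"pics/{n}0.png",d["frame"]);np.savez(f"{n}0.npz",**d)
    print(n,d["mtx"].tolist(),np.round(d["camera_from_world"],4).tolist())
a=cv2.imread("pics/scene0.png");cv2.imwrite("pics/a.png",cv2.resize(a,(800,600)))
a=cv2.imread("pics/side0.png");cv2.imwrite("pics/b.png",cv2.resize(a,(800,600)))
E
```

```text
pics
{'clock': 0.0, 'joints': array([ 1.17251197e+00,  3.07571271e-01,  1.50770588e+00, -9.46490764e-06,
        1.32841270e+00, -7.35395911e-02]), 'joint_velocities': array([-1.41274174e-03,  1.10411147e-03, -7.72206860e-04, -9.86941653e-05,
        9.56827003e-04,  1.67083091e-03]), 'effort': array([ 1.32547750e-03, -4.57554710e+01, -2.51913679e+01, -8.22104403e-05,
        1.34942136e-02, -4.14123997e-05]), 'position': array([0.18323069, 0.54426239, 0.23036979]), 'orientation': array([ 0.69763548,  0.11358821,  0.69797578, -0.1150316 ]), 'wrist_force': array([ 0.13091354,  0.34542977, -0.08844717]), 'moment': array([-0.04087484,  0.02496618,  0.01030661]), 'gripper_width': 0.08545365661085821}
scene [[457.2986593823534, 0.0, 254.57346380142332], [0.0, 457.2986593823534, 192.83274197037497], [0.0, 0.0, 1.0]] [[0.462, 0.8867, 0.0148, -0.266], [0.5635, -0.2807, -0.7769, -0.2153], [-0.6848, 0.3673, -0.6294, 1.7622], [0.0, 0.0, 0.0, 1.0]]
side [[444.68580644753376, 0.0, 255.8766960193066], [0.0, 444.68580644753376, 186.81160576188066], [0.0, 0.0, 1.0]] [[-0.9446, -0.3281, 0.002, 0.5181], [-0.2554, 0.7313, -0.6324, 0.2009], [0.2061, -0.5979, -0.7746, 1.5657], [0.0, 0.0, 0.0, 1.0]]
wrist [[297.3186396354542, 0.0, 254.8378479841639], [0.0, 297.3186396354542, 192.348517222817], [0.0, 0.0, 1.0]] [[0.319, 0.9478, -0.002, -0.5739], [0.8987, -0.3018, 0.3182, -0.0409], [0.301, -0.1033, -0.948, 0.381], [0.0, 0.0, 0.0, 1.0]]
```

View pics/a.png

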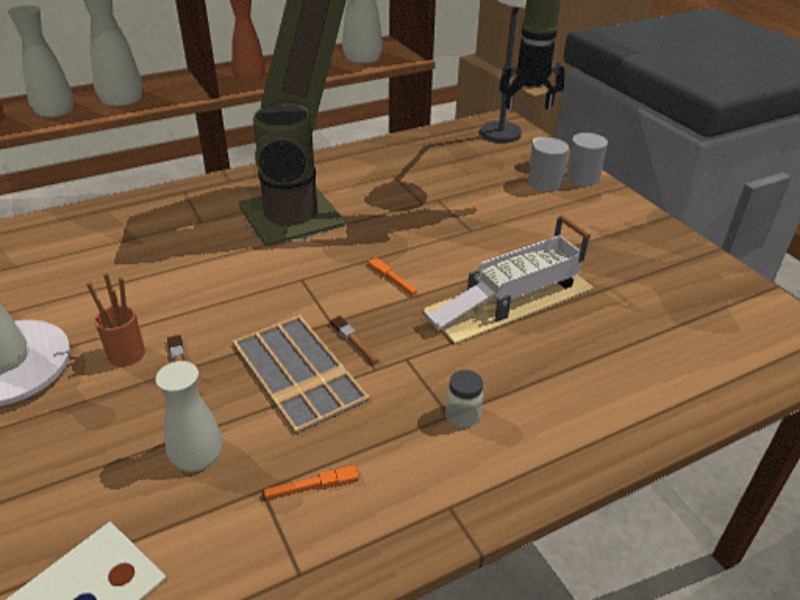

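View pics/b.png

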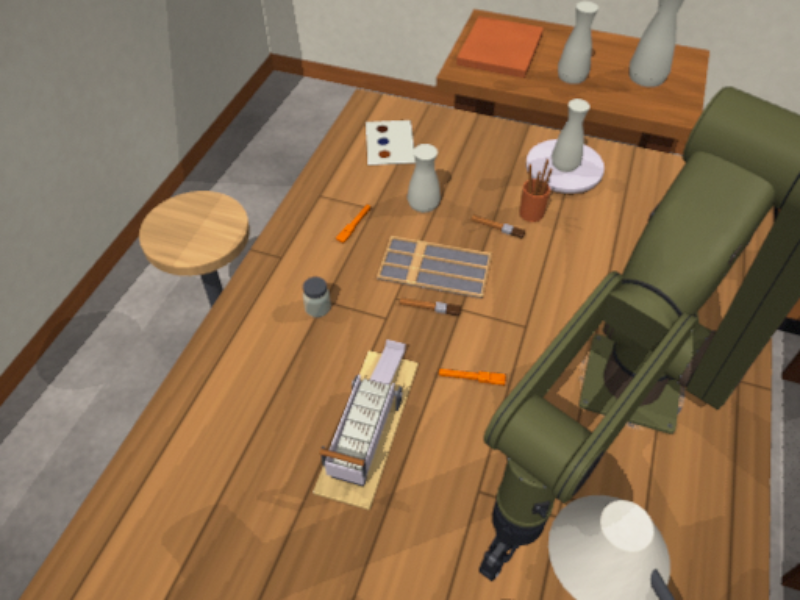

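```bash
cat > h.py <<'E'
import numpy as np,cv2
from scipy.spatial.transform import Rotation as R
from cell import manip
def snap(n,tag):
    d=manip.get_image(n);np.savez(f"{tag}.npz",n=n,**d);return d
def load(tag): return np.load(f"{tag}.npz")
def ray(d,fish,u,v):
    K=d["mtx"];x=(u-K[0,2])/K[0,0];y=(v-K[1,2])/K[1,1]
    if fish:
        r=np.hypot(x,y);k=np.sin(r)/r if r>1e-9 else 1;c=np.array([x*k,y*k,np.cos(r)])
    else: c=np.array([x,y,1.])
    T=d["camera_from_world"];return -T[:3,:3].T@T[:3,3],T[:3,:3].T@c
def at(d,u,v,z,fish=False):
    o,r=ray(d,fish,u,v);return o+r*(z-o[2])/r[2]
def proj(d,p,fish=False):
    T=d["camera_from_world"];c=T[:3,:3]@np.asarray(p)+T[:3,3];K=d["mtx"]
    if fish:
        t=np.arctan2(np.hypot(c[0],c[1]),c[2]);q=c[:2]/np.hypot(c[0],c[1])*t
    else:q=c[:2]/c[2]
    return K[0,0]*q[0]+K[0,2],K[1,1]*q[1]+K[1,2]
def cur():
    s=manip.get_state();w,x,y,z=s["orientation"];return s["position"],R.from_quat([x,y,z,w]),s
def down(yaw,pitch=0):
    "tool pointing down, jaw axis y at world angle yaw"
    return R.from_euler('z',yaw)*R.from_matrix(np.array([[0,0,1],[0,1,0],[-1,0,0]]).T@np.eye(3)).__class__.from_matrix(np.array([[0,0,1],[1,0,0],[0,1,0]],float).T) if 0 else R.from_matrix(np.column_stack([[0,0,-1],[np.cos(yaw),np.sin(yaw),0],np.cross([0,0,-1],[np.cos(yaw),np.sin(yaw),0])]))
def rows(p,Rt):
    "shift/turn numbers to reach world TCP p with orientation Rt; picks the jaw half turn nearer"
    p0,R0,s=cur();best=None
    for a in (0,np.pi):
        rv=(R0.inv()*Rt*R.from_euler('x',a)).as_rotvec()
        if best is None or np.linalg.norm(rv)<np.linalg.norm(best): best=rv
    return np.round(R0.inv().apply(np.asarray(p)-p0)/.15,3),np.round(best/1.5,3)
E
# simplify down()
python3 - <<'E'
s=open('h.py').read();i=s.index("    return R.from_euler('z',yaw)*");j=s.index("def rows")
s=s[:i]+'''    y=np.array([np.cos(yaw),np.sin(yaw),0]);x=np.array([0,0,-1.])
    return R.from_matrix(np.column_stack([x,y,np.cross(x,y)]))
'''+s[j:];s=s.replace("down(yaw,pitch=0)","down(yaw)");open('h.py','w').write(s)
E
python3 - <<'E'
from h import *
sd=load("side0");sc=load("scene0")
def S(u,v,z):return at(sd,u*.64,v*.64,z)
def C(u,v,z):return at(sc,u*.64,v*.64,z)
print("handle side",S(321,453,.15)[:2],S(364,463,.15)[:2]," scene",C(558,218,.15)[:2],C(588,236,.15)[:2])
print("chute end", S(375,380,.03)[:2],S(396,383,.03)[:2],C(424,314,.03)[:2],C(440,328,.03)[:2])
print("board", [S(*q,0)[:2].round(3) for q in [(374,351),(417,360),(368,506),(313,494)]])
print("tray side",[S(*q,.011)[:2].round(3) for q in [(389,237),(491,255),(486,295),(378,276)]])
print("tray scene",[C(*q,.011)[:2].round(3) for q in [(234,345),(301,318),(368,397),(298,430)]])
print("brushA side handle,tip",S(399,301,.007)[:2],S(461,309,.007)[:2],"scene",C(377,361,.007)[:2],C(337,320,.007)[:2])
print("brushB side",S(472,217,.007)[:2],S(525,233,.007)[:2],"sc tip",C(176,337,.007)[:2])
print("vase side",S(424,205,0)[:2],"jar",S(317,310,0)[:2],C(464,420,0)[:2],"pot",S(532,214,0)[:2])
p,r,s=cur();print(r.as_matrix().round(2))
print(R.from_matrix(load("wrist0")["camera_from_world"][:3,:3].T).as_matrix().round(2), -load("wrist0")["camera_from_world"][:3,:3].T@load("wrist0")["camera_from_world"][:3,3])
E
```

```text
handle side [0.54579997 0.45467099] [0.46324719 0.44704085]  scene [0.48974744 0.41809877] [0.57082014 0.43096568]
chute end [0.53566479 0.20376646] [0.48941767 0.19580096] [0.51364942 0.09083854] [0.56466458 0.09808964]
board [array([0.573, 0.113]), array([0.47 , 0.104]), array([0.454, 0.466]), array([0.567, 0.479])]
tray side [array([ 0.66 , -0.233]), array([ 0.39 , -0.259]), array([ 0.368, -0.126]), array([ 0.64 , -0.096])]
tray scene [array([ 0.412, -0.27 ]), array([ 0.394, -0.126]), array([ 0.651, -0.099]), array([ 0.666, -0.238])]
brushA side handle,tip [ 0.56484378 -0.04092692] [ 0.41466422 -0.06710278] scene [ 0.57115362 -0.04202934] [ 0.42808646 -0.06150025]
brushB side [ 0.47354821 -0.38126432] [ 0.3244024  -0.36959322] sc tip [ 0.33468788 -0.36291039]
vase side [ 0.61299636 -0.3898813 ] jar [0.74597331 0.04607428] [0.76600547 0.03143402] pot [ 0.32276961 -0.45382605]
[[-0.    0.32  0.95]
 [-0.    0.95 -0.32]
 [-1.   -0.   -0.  ]]
[[ 0.32  0.9   0.3 ]
 [ 0.95 -0.3  -0.1 ]
 [-0.    0.32 -0.95]] [0.10514991 0.57097184 0.37303926]
```

```bash
python3 - <<'E'
from h import *
print(rows([.47,.26,.32],down(np.pi/2)))
E
```

```text
(array([-0.594, -1.188,  2.416]), array([-0.217, -0.   ,  0.001]))
```

```bash
python3 -m jog '[[-0.2,-0.396,0.805,0,0,0,1],[-0.2,-0.396,0.805,0,0,0,1],[-0.2,-0.396,0.805,0,0,0,1]]' && python3 -m jog '[[-0.2,-0.396,0.805,0,0,0,1],[-0.2,-0.396,0.805,0,0,0,1],[-0.2,-0.396,0.805,0,0,0,1]]' && python3 -m jog '[[-0.2,-0.396,0.805,-0.217,0,0,1],[-0.2,-0.396,0.805,-0.217,0,0,1],[-0.2,-0.396,0.805,-0.217,0,0,1],[-0.2,-0.396,0.805,-0.217,0,0,1],[-0.2,-0.396,0.805,-0.217,0,0,1]]'
python3 - <<'E'
from h import *
d=snap("wrist","w1");cv2.imwrite("pics/w1.png",cv2.resize(d["frame"],(800,600),interpolation=cv2.INTER_CUBIC))
E
```

```text
clock: 0.45
position: [0.28, 0.4484, 0.2614]
orientation: [0.698, 0.114, 0.698, -0.115]
wrist_force: [0.4, 0.4, -0.3]
gripper_width: 0.0856
clock: 0.75
position: [0.376, 0.3532, 0.2918]
orientation: [0.698, 0.115, 0.697, -0.115]
wrist_force: [0.6, 0.2, -0.7]
gripper_width: 0.085
clock: 1.25
position: [0.4704, 0.2596, 0.321]
orientation: [0.707, 0.001, 0.707, -0.001]
wrist_force: [-0.7, -0.4, 0.7]
gripper_width: 0.0855
```

View pics/w1.png

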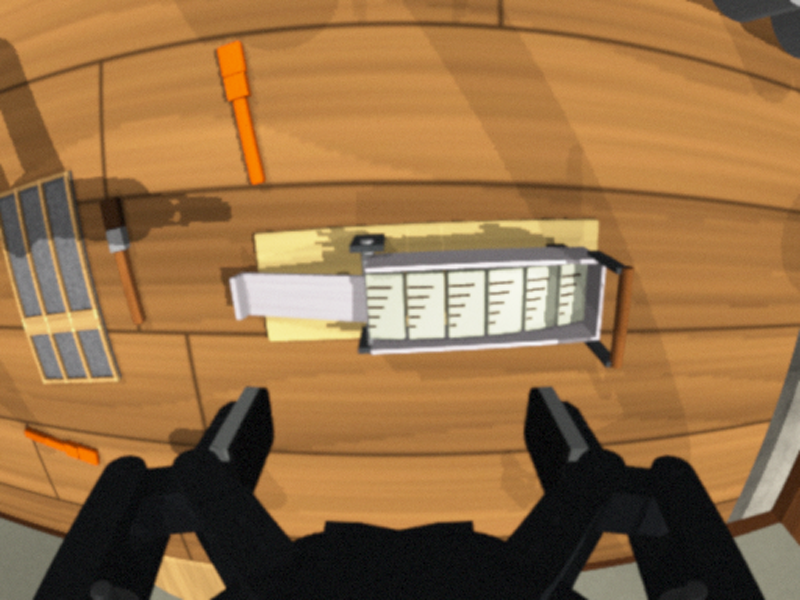

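```bash
python3 - <<'E'
from h import *
d=load("w1");f=lambda u,v,z:at(d,u*.64,v*.64,z,True)[:2].round(4)
print("bar",f(627,268,.137),f(617,366,.137))
print("lip",f(366,260,.094),f(368,350,.094),"floor",f(366,272,.064),f(367,342,.064))
print("rear",f(604,252,.094),f(600,343,.094))
print("stop foot",f(247,276,.022),f(244,318,.022),"chute top",f(360,276,.058),f(357,320,.058), 'stop top', f(232,276,.036),f(237,319,.036))
print("board",f(255,233,0),f(268,341,0),f(598,219,0))
print("tray",f(70,173,.011),f(118,380,.011),f(45,383,.011),"land",f(98,309,.011),f(103,330,.011))
print("brushA",f(110,198,.012),f(140,322,.012))
print(rows([.52,.45,.2],down(np.pi/2)))
E
```

```text
bar [0.4708 0.4406] [0.5567 0.4461]
lip [0.4767 0.2336] [0.5574 0.2333] floor [0.495  0.2312] [0.5628 0.2304]
rear [0.4678 0.439 ] [0.554  0.4474]
stop foot [0.5091 0.1054] [0.5549 0.0971] chute top [0.5003 0.2252] [0.543  0.2212] stop top [0.505  0.0942] [0.5508 0.0943]
board [0.4687 0.1108] [0.5906 0.1143] [0.452  0.4734]
tray [ 0.3838 -0.1174] [ 0.6451 -0.0965] [ 0.6608 -0.2382] land [ 0.5494 -0.1027] [ 0.5767 -0.1016]
brushA [ 0.4186 -0.0591] [ 0.5649 -0.0414]
(array([0.805, 1.265, 0.338]), array([-0.001, -0.001, -0.   ]))
```

```bash
python3 -m jog '[[0.2,0.63,0.15,0,0,0,1],[0.2,0.63,0.15,0,0,0,1],[0.2,0.63,0.15,0,0,0,1]]' && python3 -m jog '[[0.6,0.59,0.14,-0.035,0,0,1],[0.6,0.59,0.14,-0.035,0,0,1],[0.6,0.59,0.14,-0.035,0,0,1],[0.6,0.59,0.14,-0.035,0,0,1]]'
python3 - <<'E'
from h import *
d=snap("wrist","w2");cv2.imwrite("pics/w2.png",cv2.resize(d["frame"],(800,600),interpolation=cv2.INTER_CUBIC))
print(rows([.514,.4435,.118],down(np.radians(93))))
E
```

```text
clock: 1.6
position: [0.4906, 0.3605, 0.2877]
orientation: [0.706, -0.002, 0.709, 0.002]
wrist_force: [-0.5, -0.6, -0.4]
gripper_width: 0.0856
clock: 2.0
position: [0.5097, 0.4452, 0.1964]
orientation: [0.704, -0.022, 0.709, 0.019]
wrist_force: [0.3, -1.1, -0.4]
gripper_width: 0.0854
(array([ 0.537, -0.004,  0.025]), array([ 0.003, -0.003,  0.002]))
```

View pics/w2.png

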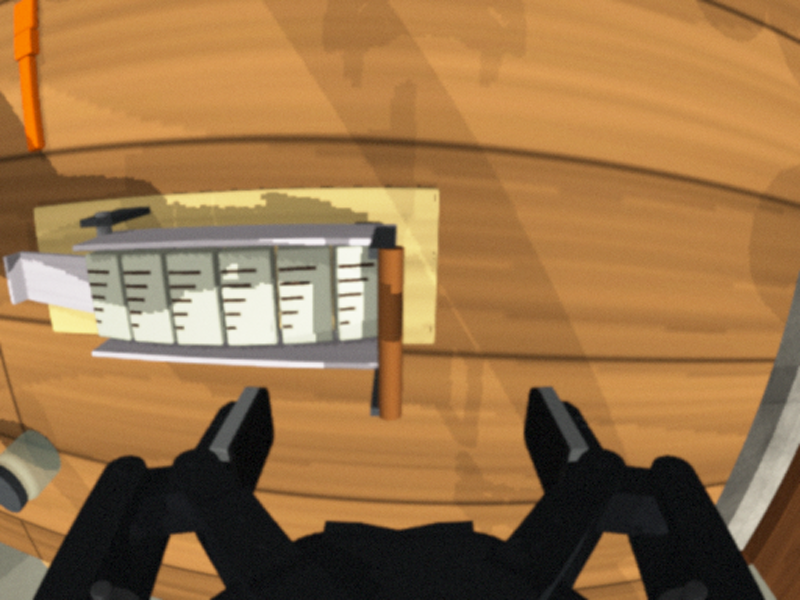

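```bash
python3 - <<'E'
from h import *
d=load("w2");f=lambda u,v,z:at(d,u*.64,v*.64,z,True)[:2].round(4)
a,b=f(394,247,.137),f(391,418,.137);m=(a+b)/2;print(a,b,m,np.degrees(np.arctan2(*(b-a)[::-1])))
print("lip",f(78,248,.094),f(94,354,.094))
print(rows([m[0],m[1],.119],down(np.radians(93))))
E
```

```text
[0.4698 0.4411] [0.5581 0.4443] [0.51395 0.4427 ] 2.0754959450677273
lip [0.4853 0.2379] [0.5596 0.2383]
(array([ 0.531, -0.01 ,  0.025]), array([ 0.003, -0.003,  0.002]))
```

```bash
python3 -m jog '[[0.3,-0.01,0.025,0.003,0,0,1],[0.53,-0.01,0.025,0.003,0,0,1],[0.53,-0.01,0.025,0.003,0,0,1],[0.53,-0.01,0.025,0.003,0,0,0],[0.53,-0.01,0.025,0.003,0,0,-1],[0.53,-0.01,0.025,0.003,0,0,-1],[0.53,-0.01,0.025,0.003,0,0,-1],[0.53,-0.01,0.025,0.003,0,0,-1],[0.53,-0.01,0.025,0.003,0,0,-1],[0.53,-0.01,0.025,0.003,0,0,-1],[0.53,-0.01,0.025,0.003,0,0,-1],[0.53,-0.01,0.025,0.003,0,0,-1],[0.53,-0.01,0.025,0.003,0,0,-1]]'
```

```text
clock: 3.35
position: [0.5177, 0.4414, 0.1233]
orientation: [0.707, -0.018, 0.706, 0.017]
wrist_force: [-0.3, -2.6, 4.8]
gripper_width: 0.0094
```

```bash
python3 - <<'E'
from h import *
p,r,s=cur();print(p,s["wrist_force"],s["gripper_width"],s["moment"])
d=snap("wrist","w3");e=snap("side","s3");g=snap("scene","c3")
A=cv2.resize(d["frame"][100:300,100:366],None,fx=1.5,fy=1.5)
B=cv2.resize(e["frame"][200:340,180:313],None,fx=3,fy=3)[:300*1]
B=cv2.resize(e["frame"][230:330,190:323],None,fx=3,fy=3)
C=cv2.resize(g["frame"][110:210,265:398],None,fx=3,fy=3)
cv2.imwrite("pics/m3.png",np.vstack([np.hstack([A,B]),np.hstack([C,C*0])]))
print(manip.get_state()["position"])
E
```

```text
[0.51771111 0.44141116 0.12329004] [-0.28092531 -2.57827409  4.75286702] 0.009449278548626136 [-0.55187142  0.09602171 -0.03729862]
[0.5177227  0.44140212 0.12327802]
```

View pics/m3.png

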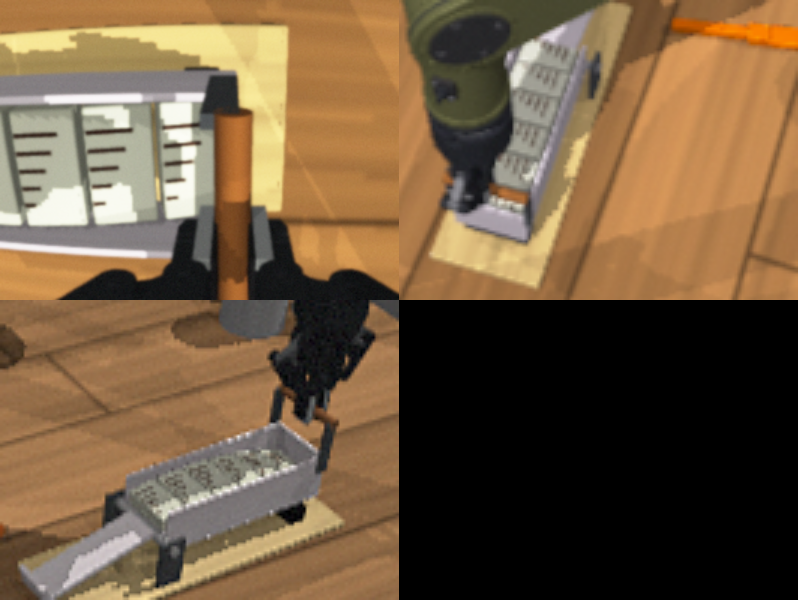

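```bash
cat >> h.py <<'E'
def chute(tag):
    "tiles on the chute: changed samples along its middle line against c3, mm from the stop"
    d=snap("scene",tag);r=load("c3");s0=np.array([.532,.100]);s1=np.array([.519,.232]);out=""
    for t in np.arange(2,128,4)/131:
        q=s0+(s1-s0)*t;u,v=np.round(proj(d,[*q,.022+t*.037+.009])).astype(int)
        out+="X" if np.abs(d["frame"][v-1:v+2,u-1:u+2].mean((0,1))-r["frame"][v-1:v+2,u-1:u+2].mean((0,1))).max()>18 else "."
    p,_,s=cur();print(out,p.round(4),s["wrist_force"].round(1),round(s["gripper_width"],4),s["clock"])
E
python3 -m jog '[[-0.04,-0.014,0,0,0,0,-1],[-0.08,-0.029,0,0,0,0,-1],[-0.11,-0.045,0,0,0,0,-1],[-0.14,-0.06,0,0,0,0,-1],[-0.17,-0.075,0,0,0,0,-1],[-0.2,-0.09,0,0,0,0,-1],[-0.2,-0.09,0,0,0,0,-1]]'; python3 -c "
from h import *
chute('k1')"
```

```text
clock: 4.2
position: [0.5182, 0.4285, 0.153]
orientation: [0.707, -0.017, 0.707, 0.017]
wrist_force: [3.6, 0.3, -4.3]
gripper_width: 0.0099
.XXXX........................... [0.5182 0.4287 0.1528] [ 2.9  1.1 -3.7] 0.0095 4.25
```

```bash
python3 -m jog '[[-0.02,-0.011,0,0,0,0,-1],[-0.035,-0.02,0,0,0,0,-1],[-0.05,-0.029,0,0,0,0,-1],[-0.065,-0.038,0,0,0,0,-1],[-0.065,-0.038,0,0,0,0,-1],[-0.065,-0.038,0,0,0,0,-1]]' | tail -1; python3 -c "
from h import *
chute('k2')"; python3 -m jog '[[-0.013,-0.008,0,0,0,0,-1],[-0.025,-0.016,0,0,0,0,-1],[-0.025,-0.016,0,0,0,0,-1],[-0.025,-0.016,0,0,0,0,-1],[-0.025,-0.016,0,0,0,0,-1],[-0.025,-0.016,0,0,0,0,-1]]' | tail -1; python3 -c "
from h import *
chute('k3')"; python3 -m jog '[[-0.013,-0.008,0,0,0,0,-1],[-0.025,-0.016,0,0,0,0,-1],[-0.025,-0.016,0,0,0,0,-1],[-0.025,-0.016,0,0,0,0,-1],[-0.025,-0.016,0,0,0,0,-1],[-0.025,-0.016,0,0,0,0,-1]]' | tail -1; python3 -c "
from h import *
chute('k4')"
```

```text
gripper_width: 0.0094
XXXXXXXX........................ [0.5185 0.4235 0.1623] [ 3.7  3.6 -3.3] 0.0099 4.9
gripper_width: 0.0095
XXXXXXXX........................ [0.5186 0.4214 0.1658] [ 2.5  3.5 -1.9] 0.0096 5.55
gripper_width: 0.0096
XXXXXXXX........................ [0.5187 0.4191 0.1695] [ 3.5  3.8 -3. ] 0.0097 6.2
```

```bash
python3 - <<'E'
from h import *
a=[load(k)["frame"][110:210,250:390] for k in("k1","k2","k4")]
cv2.imwrite("pics/k.png",np.vstack([np.hstack([cv2.resize(x,None,fx=2.8,fy=2.8) for x in a[:2]]),np.hstack([cv2.resize(a[2],None,fx=2.8,fy=2.8),cv2.resize(load("c3")["frame"][110:210,250:390],None,fx=2.8,fy=2.8)])]))
E
```

```text
(no output)
```

View pics/k.png

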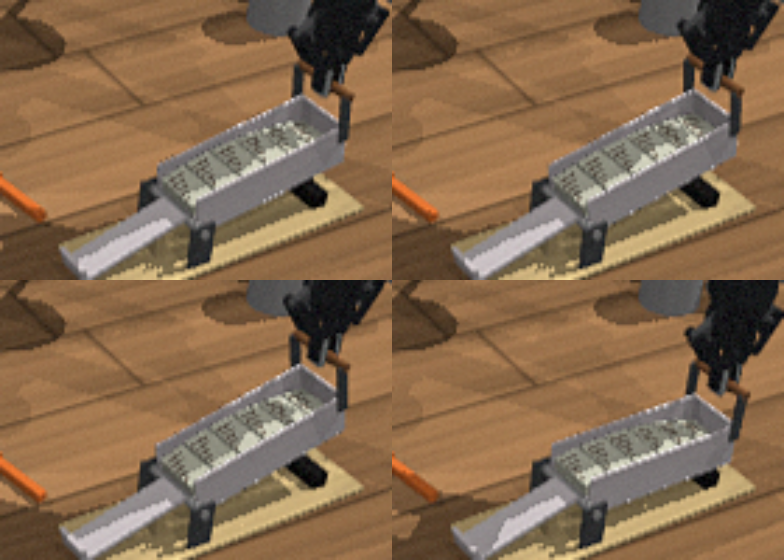

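```bash
python3 - <<'E'
import re
s=open('h.py').read();i=s.index("def chute")
s=s[:i]+'''def chute(tag):
    "tile-coloured (B<R) samples along the chute's middle line, from the stop up"
    d=snap("scene",tag);s0=np.array([.532,.100]);s1=np.array([.519,.232]);o=""
    for t in np.arange(2,128,4)/131:
        q=s0+(s1-s0)*t;u,v=np.round(proj(d,[*q,.022+t*.037+.012])).astype(int)
        b,g,r=d["frame"][v-1:v+2,u-1:u+2].mean((0,1));o+="%d"%min(9,max(0,round((g/b-.9)*40)))
    p,_,s=cur();print(o,p.round(4),s["wrist_force"].round(1),round(s["gripper_width"],4),s["clock"])
'''
open('h.py','w').write(s)
E
python3 - <<'E'
from h import *
chute("k5");d=load("k4")
for t in (10,40,80,120): 
    q=np.array([.532,.1])+np.array([-.013,.132])*t/131;u,v=map(int,proj(d,[*q,.03+t/131*.037]));print(d["frame"][v,u],u,v)
print("tiles",d["frame"][110+47:110+70:3,250+70:250+90:5].reshape(-1,3).tolist())
E
python3 -m jog '[[-0.013,-0.008,0,0,0,0,-1],[-0.025,-0.016,0,0,0,0,-1],[-0.025,-0.016,0,0,0,0,-1],[-0.025,-0.016,0,0,0,0,-1],[-0.025,-0.016,0,0,0,0,-1],[-0.025,-0.016,0,0,0,0,-1]]' | tail -1; python3 -c "
from h import *
chute('k6')"
```

```text
43343334444333343344444344434445 [0.5187 0.4191 0.1695] [ 3.5  3.7 -4.3] 0.0099 6.25
[129 125 130] 279 201
[140 139 145] 287 196
[140 140 147] 298 189
[145 146 151] 308 182
tiles [[67, 98, 139], [93, 114, 144], [116, 110, 118], [140, 152, 154], [90, 115, 145], [111, 108, 114], [142, 158, 157], [107, 119, 121], [106, 104, 108], [96, 106, 106], [122, 132, 133], [129, 142, 142], [136, 150, 151], [128, 141, 141], [117, 128, 134], [121, 131, 133], [142, 156, 155], [128, 142, 144], [119, 134, 135], [178, 199, 199], [88, 98, 97], [84, 93, 101], [166, 185, 188], [209, 204, 213], [131, 147, 146], [145, 160, 165], [218, 218, 225], [114, 115, 120], [178, 199, 198], [171, 171, 178], [117, 112, 117], [115, 116, 123]]
gripper_width: 0.0094
33344443344433444343434444444445 [0.5188 0.4167 0.1731] [ 3.7  3.5 -3.8] 0.0095 6.9
```

```bash
python3 -m jog '[[-0.013,-0.008,0,0,0,0,-1],[-0.024,-0.017,0,0,0,0,-1],[-0.024,-0.017,0,0,0,0,-1],[-0.024,-0.017,0,0,0,0,-1],[-0.024,-0.017,0,0,0,0,-1],[-0.024,-0.017,0,0,0,0,-1]]' | tail -1; python3 -c "
from h import *
chute('k7')";  python3 -m jog '[[-0.013,-0.008,0,0,0,0,-1],[-0.024,-0.017,0,0,0,0,-1],[-0.024,-0.017,0,0,0,0,-1],[-0.024,-0.017,0,0,0,0,-1],[-0.024,-0.017,0,0,0,0,-1],[-0.024,-0.017,0,0,0,0,-1]]' | tail -1; python3 -c "
from h import *
chute('k8')";  python3 -m jog '[[-0.013,-0.008,0,0,0,0,-1],[-0.024,-0.018,0,0,0,0,-1],[-0.024,-0.018,0,0,0,0,-1],[-0.024,-0.018,0,0,0,0,-1],[-0.024,-0.018,0,0,0,0,-1],[-0.024,-0.018,0,0,0,0,-1]]' | tail -1; python3 -c "
from h import *
chute('k9')"
```

```text
gripper_width: 0.0095
34443344334443444333334444443445 [0.5189 0.4143 0.1766] [ 3.6  4.5 -4. ] 0.0099 7.55
gripper_width: 0.0098
33344434444444443333344343434445 [0.519  0.4117 0.1807] [ 3.6  3.8 -2.2] 0.0095 8.2
gripper_width: 0.0099
34443444344444344444444434444445 [0.5191 0.4091 0.1842] [ 3.6  4.6 -2.6] 0.0095 8.85
```

```bash
python3 -m jog '[[-0.013,-0.008,0,0,0,0,-1],[-0.023,-0.018,0,0,0,0,-1],[-0.023,-0.018,0,0,0,0,-1],[-0.023,-0.018,0,0,0,0,-1],[-0.023,-0.018,0,0,0,0,-1],[-0.023,-0.018,0,0,0,0,-1]]' | tail -1; python3 -c "
from h import *
chute('k10')";  python3 -m jog '[[-0.013,-0.008,0,0,0,0,-1],[-0.023,-0.018,0,0,0,0,-1],[-0.023,-0.018,0,0,0,0,-1],[-0.023,-0.018,0,0,0,0,-1],[-0.023,-0.018,0,0,0,0,-1],[-0.023,-0.018,0,0,0,0,-1]]' | tail -1; python3 -c "
from h import *
chute('k11')";  python3 -m jog '[[-0.013,-0.009,0,0,0,0,-1],[-0.023,-0.019,0,0,0,0,-1],[-0.023,-0.019,0,0,0,0,-1],[-0.023,-0.019,0,0,0,0,-1],[-0.023,-0.019,0,0,0,0,-1],[-0.023,-0.019,0,0,0,0,-1]]' | tail -1; python3 -c "
from h import *
chute('k12')"
```

```text
gripper_width: 0.0097
43333334344444333344434444444445 [0.5192 0.4065 0.1876] [ 2.6  4.7 -2.7] 0.0098 9.5
gripper_width: 0.0095
34444443344444444433344478999998 [0.5193 0.4039 0.1909] [ 3.9  3.8 -3.5] 0.0094 10.15
gripper_width: 0.0097
69888897434343433333444444444444 [0.5195 0.4009 0.1947] [ 2.8  4.5 -0.6] 0.0095 10.8
```

```bash
for i in 1; do :; done; python3 -m jog '[[-0.012,-0.01,0,0,0,0,-1],[-0.022,-0.02,0,0,0,0,-1],[-0.022,-0.02,0,0,0,0,-1],[-0.022,-0.02,0,0,0,0,-1],[-0.022,-0.02,0,0,0,0,-1],[-0.022,-0.02,0,0,0,0,-1]]' | tail -1; python3 -c "
from h import *
chute('k13')";  python3 -m jog '[[-0.012,-0.01,0,0,0,0,-1],[-0.022,-0.02,0,0,0,0,-1],[-0.022,-0.02,0,0,0,0,-1],[-0.022,-0.02,0,0,0,0,-1],[-0.022,-0.02,0,0,0,0,-1],[-0.022,-0.02,0,0,0,0,-1]]' | tail -1; python3 -c "
from h import *
chute('k14')";  python3 -m jog '[[-0.012,-0.01,0,0,0,0,-1],[-0.022,-0.02,0,0,0,0,-1],[-0.022,-0.02,0,0,0,0,-1],[-0.022,-0.02,0,0,0,0,-1],[-0.022,-0.02,0,0,0,0,-1],[-0.022,-0.02,0,0,0,0,-1]]' | tail -1; python3 -c "
from h import *
chute('k15')"
```

```text
gripper_width: 0.0096
69888897434344433334443344444444 [0.5197 0.398  0.198 ] [ 3.1  5.  -1.6] 0.0095 11.45
gripper_width: 0.0098
69898897444443444444434444444444 [0.5198 0.3951 0.2012] [ 3.   4.9 -2.3] 0.0096 12.1
gripper_width: 0.0097
69988897434334444444343444444444 [0.5199 0.3921 0.2044] [ 3.3  3.6 -3.2] 0.0093 12.75
```

```bash
python3 -m jog '[[-0.01,-0.01,0,0,0,0,-1],[-0.021,-0.021,0,0,0,0,-1],[-0.021,-0.021,0,0,0,0,-1],[-0.021,-0.021,0,0,0,0,-1],[-0.021,-0.021,0,0,0,0,-1],[-0.021,-0.021,0,0,0,0,-1],[-0.021,-0.021,0,0,0,0,-1],[-0.021,-0.021,0,0,0,0,-1]]' | tail -1; python3 -c "
from h import *
chute('k16')";  python3 -m jog '[[-0.01,-0.01,0,0,0,0,-1],[-0.021,-0.021,0,0,0,0,-1],[-0.021,-0.021,0,0,0,0,-1],[-0.021,-0.021,0,0,0,0,-1],[-0.021,-0.021,0,0,0,0,-1],[-0.021,-0.021,0,0,0,0,-1],[-0.021,-0.021,0,0,0,0,-1],[-0.021,-0.021,0,0,0,0,-1]]' | tail -1; python3 -c "
from h import *
chute('k17')"
```

```text
gripper_width: 0.0095
69998899889888854333434444443444 [0.5201 0.3889 0.208 ] [ 2.8  4.9 -0.8] 0.0097 13.6
gripper_width: 0.0095
69898888889988854344333344444444 [0.5202 0.3858 0.2111] [ 3.9  4.1 -0.9] 0.0096 14.45
```

```bash
python3 -m jog '[[-0.01,-0.01,0,0,0,0,-1],[-0.02,-0.022,0,0,0,0,-1],[-0.02,-0.022,0,0,0,0,-1],[-0.02,-0.022,0,0,0,0,-1],[-0.02,-0.022,0,0,0,0,-1],[-0.02,-0.022,0,0,0,0,-1],[-0.02,-0.022,0,0,0,0,-1]]' | tail -1; python3 -c "
from h import *
chute('k18')";  python3 -m jog '[[-0.01,-0.01,0,0,0,0,-1],[-0.02,-0.022,0,0,0,0,-1],[-0.02,-0.022,0,0,0,0,-1],[-0.02,-0.022,0,0,0,0,-1],[-0.02,-0.022,0,0,0,0,-1],[-0.02,-0.022,0,0,0,0,-1],[-0.02,-0.022,0,0,0,0,-1]]' | tail -1; python3 -c "
from h import *
chute('k19')"
```

```text
gripper_width: 0.0102
69898888989888844433334444444444 [0.5203 0.3827 0.214 ] [ 2.7  4.3 -1.7] 0.0094 15.2
gripper_width: 0.0093
69888898889988854333444444444444 [0.5205 0.3795 0.2169] [ 3.   4.5 -1.1] 0.0095 15.95
```

```bash
python3 -m jog '[[-0.008,-0.008,0,0,0,0,-1],[-0.015,-0.017,0,0,0,0,-1],[-0.015,-0.017,0,0,0,0,-1],[-0.015,-0.017,0,0,0,0,-1],[-0.015,-0.017,0,0,0,0,-1],[-0.015,-0.017,0,0,0,0,-1],[-0.015,-0.017,0,0,0,0,-1]]' | tail -1; python3 -c "
from h import *
chute('k20')"
```

```text
gripper_width: 0.0097
69998888999888999989997543444445 [0.5206 0.377  0.2191] [ 2.7  4.3 -1.9] 0.0094 16.7
```

```bash
python3 -m jog '[[0.03,0.032,0,0,0,0,-1],[0.064,0.066,0,0,0,0,-1],[0.1,0.104,0,0,0,0,-1],[0.137,0.14,0,0,0,0,-1],[0.165,0.165,0,0,0,0,-1],[0.193,0.188,0,0,0,0,-1],[0.22,0.212,0,0,0,0,-1],[0.25,0.235,0,0,0,0,-1],[0.28,0.257,0,0,0,0,-1],[0.31,0.278,0,0,0,0,-1],[0.34,0.298,0,0,0,0,-1],[0.372,0.318,0,0,0,0,-1],[0.404,0.337,0,0,0,0,-1],[0.436,0.355,0,0,0,0,-1],[0.468,0.372,0,0,0,0,-1],[0.5,0.388,0,0,0,0,-1],[0.535,0.403,0,0,0,0,-1],[0.569,0.417,0,0,0,0,-1],[0.605,0.43,0,0,0,0,-1],[0.635,0.44,0,0,0,0,-1]]'; python3 -c "
from h import *
chute('k21')"
```

```text
clock: 18.7
position: [0.5177, 0.4414, 0.1232]
orientation: [0.707, -0.017, 0.707, 0.017]
wrist_force: [-1.2, -6.3, 34.3]
gripper_width: 0.01
69988889888999988988897643444444 [0.5176 0.4413 0.1236] [2.9 1.8 5.4] 0.0097 18.75
```

```bash
python3 -m jog '[[0,0,0,0,0,0,0],[0,0,0,0,0,0,1],[0,0,0,0,0,0,1],[0,0,0,0,0,0,1],[0,0,0,0,0,0,1],[0,0,0,0,0,0,1],[-0.2,0,0,0,0,0,1],[-0.6,0,0,0,0,0,1],[-0.8,0,0,0,0,0,1],[-0.8,0,0,0,0,0,1]]' && python3 -m jog '[[0,-0.97,0.03,0,0,0,1],[0,-0.97,0.03,0,0,0,1],[0,-0.97,0.03,0,0,0,1],[0,-0.97,0.03,0,0,0,1]]' | head -2 && python3 -m jog '[[0,-0.95,0.03,0.53,0,0,1],[0,-0.95,0.03,0.53,0,0,1],[0,-0.95,0.03,0.53,0,0,1],[0,-0.95,0.03,0.53,0,0,1],[0,-0.95,0.03,0.53,0,0,1],[0,-0.95,0.03,0.53,0,0,1]]' && python3 -m jog '[[0,0,0,0.53,0,0,1],[0,0,0,0.53,0,0,1],[0,0,0,0.53,0,0,1],[0,0,0,0.53,0,0,1],[0,0,0,0.53,0,0,1],[0,0,0,0.53,0,0,1]]'
python3 - <<'E'
from h import *
d=snap("wrist","w4");cv2.imwrite("pics/w4.png",cv2.resize(d["frame"],(800,600),interpolation=cv2.INTER_CUBIC))
E
```

```text
clock: 19.75
position: [0.5205, 0.4438, 0.2512]
orientation: [0.711, -0.014, 0.703, 0.02]
wrist_force: [0.2, 1.3, 0.9]
gripper_width: 0.0855
clock: 20.15
position: [0.5283, 0.2906, 0.2427]
clock: 20.75
position: [0.5402, 0.154, 0.2428]
orientation: [0.658, 0.26, 0.658, -0.259]
wrist_force: [0.2, -0.9, -0.1]
gripper_width: 0.0852
clock: 21.35
position: [0.5401, 0.1548, 0.2427]
orientation: [0.506, 0.493, 0.507, -0.494]
wrist_force: [0.1, -0.2, 0.0]
gripper_width: 0.0858
```

View pics/w4.png

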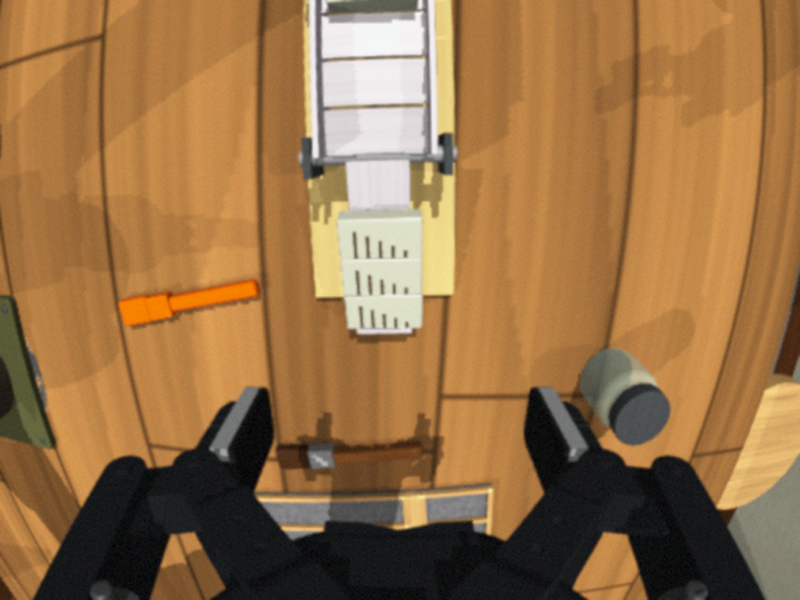

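```bash
python3 - <<'E'
from h import *
d=load("w4");f=lambda u,v,z:at(d,u*.64,v*.64,z,True)[:2].round(4)
for s,a,b in((96,(340,212),(421,210)),(64,(341,260),(421,259)),(32,(344,296),(421,295)),(0,(347,330),(421,328))):
    z=.0393+.2756*s/1000;A,B=f(*a,z),f(*b,z);print(s,A,B,(A+B)/2,np.degrees(np.arctan2(*(B-A)[::-1])).round(1),np.linalg.norm(B-A).round(4))
print("stop top",f(357,332,.038),f(411,332,.038),"lip",f(350,160,.06),f(410,160,.06))
print("brush",f(280,457,.012),f(420,451,.012)); print("tray corner",f(493,487,.011),"land",f(403,489,.011),f(427,488,.011))
E
```

```text
96 [0.4979 0.1933] [0.554  0.1959] [0.52595 0.1946 ] 2.7 0.0562
64 [0.4975 0.1567] [0.5557 0.1589] [0.5266 0.1578] 2.2 0.0582
32 [0.4984 0.1262] [0.5573 0.1286] [0.52785 0.1274 ] 2.3 0.0589
0 [0.4994 0.0945] [0.559  0.0979] [0.5292 0.0962] 3.3 0.0597
stop top [0.5074 0.0925] [0.5512 0.0937] lip [0.504  0.2294] [0.5455 0.2301]
brush [ 0.4234 -0.0611] [ 0.566  -0.0453]
tray corner [ 0.6468 -0.0959] land [ 0.5508 -0.0978] [ 0.576 -0.096]
```

```bash
cat >> h.py <<'E'
def tilt(yaw,ax,al=np.radians(16)):
    "jaw yaw; tool axis leaning by al along horizontal yaw ax"
    n=np.array([-np.sin(al)*np.cos(ax),-np.sin(al)*np.sin(ax),np.cos(al)]);y=np.array([np.cos(yaw),np.sin(yaw),0]);y-=n*(y@n);y/=np.linalg.norm(y)
    return R.from_matrix(np.column_stack([-n,y,np.cross(-n,y)]))
RT=tilt(np.radians(2.5),np.radians(92.5))
E
python3 - <<'E'
from h import *
c=np.array([.5263,.177,.0527]);x=RT.as_matrix()[:,0]
print(rows(c+x*.008-x*.06,RT),rows(c+x*.008,RT)); print(cur()[0],cur()[1].as_matrix().round(3))
E
```

```text
(array([ 0.933, -0.086, -0.054]), array([-0.012,  0.186, -0.001])) (array([ 1.318, -0.087, -0.165]), array([-0.012,  0.186, -0.001]))
[0.54005506 0.15479468 0.2426824 ] [[-0.001  1.     0.026]
 [ 0.     0.026 -1.   ]
 [-1.    -0.001 -0.   ]]
```

```bash
python3 -m jog '[[0.6,-0.086,-0.054,-0.012,0.186,0,1],[0.933,-0.086,-0.054,-0.012,0.186,0,1],[0.933,-0.086,-0.054,-0.012,0.186,0,1],[0.933,-0.086,-0.054,-0.012,0.186,0,1],[0.933,-0.086,-0.054,-0.012,0.186,0,1]]'; python3 - <<'E'
from h import *
c=np.array([.5263,.177,.0527]);x=RT.as_matrix()[:,0]
print(rows(c+x*.008,RT));d=snap("wrist","w5");cv2.imwrite("pics/w5.png",cv2.resize(d["frame"],(800,600),interpolation=cv2.INTER_CUBIC))
# projected tile-3 top outline for check
f=[np.array(proj(d,c+RT.as_matrix()@np.array([-.009,a*.03,b*.016]),True))/.64 for a in(-1,1) for b in(-1,1)];print(np.round(f))
E
```

```text
clock: 21.9
position: [0.5271, 0.1622, 0.1032]
orientation: [0.436, 0.551, 0.578, -0.415]
wrist_force: [0.3, -0.2, 1.0]
gripper_width: 0.0849
(array([ 0.404, -0.001, -0.003]), array([0.003, 0.   , 0.   ]))
[[329. 308.]
 [333. 374.]
 [469. 308.]
 [465. 375.]]
```

View pics/w5.png

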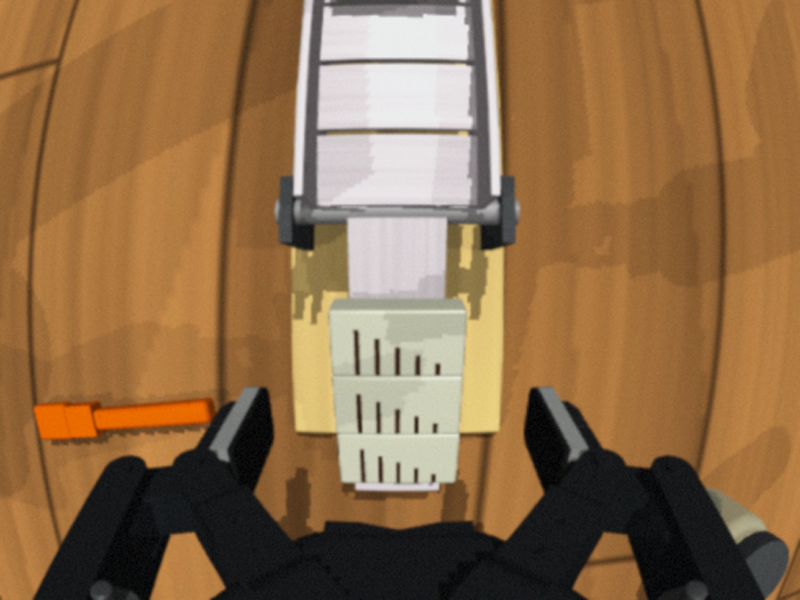

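```bash
python3 -m jog '[[0.2,0,0,0,0,0,1],[0.4,0,0,0,0,0,1],[0.4,0,0,0,0,0,1],[0.4,0,0,0,0,0,0],[0.4,0,0,0,0,0,-1],[0.4,0,0,0,0,0,-1],[0.4,0,0,0,0,0,-1],[0.4,0,0,0,0,0,-1],[0.4,0,0,0,0,0,-1],[0.35,0,0,0,0,0,-1],[0.25,0,0,0,0,0,-1],[0,0,0,0,0,0,-1],[-0.1,0,0,0,0,0,-1],[-0.1,0,0,0,0,0,-1]]'; python3 - <<'E'
from h import *
# tray frame estimate from corner and land points
for tag,pts in (("w4",[((493,487),(.134,.073)),((403,489),(.0295,.073))]),):
    pass
P=[((.134,.073),(.6468,-.0959)),((.134,.073),(.6451,-.0965)),((-.134,.073),(.3838,-.1174)),((.134,-.073),(.6608,-.2382)),((.134,-.073),(.660,-.233)),((-.134,-.073),(.39,-.259)),((-.134,.073),(.368,-.126)),((.134,.073),(.64,-.096)),((-.134,-.073),(.412,-.27)),((-.134,.073),(.394,-.126)),((.134,.073),(.651,-.099)),((.134,-.073),(.666,-.238))]
a=np.array([p[0] for p in P]);b=np.array([p[1] for p in P])
H=(a-a.mean(0)).T@(b-b.mean(0));t=np.arctan2(H[0,1]-H[1,0],H[0,0]+H[1,1]);Q=np.array([[np.cos(t),-np.sin(t)],[np.sin(t),np.cos(t)]])
o=b.mean(0)-Q@a.mean(0);print("tray",o,np.degrees(t));print((b-(a@Q.T+o)).round(4).tolist())
E
```

```text
clock: 23.35
position: [0.5299, 0.157, 0.1213]
orientation: [0.438, 0.553, 0.575, -0.413]
wrist_force: [0.2, 0.1, -1.1]
gripper_width: 0.0584
tray [ 0.5222293  -0.18074742] 6.172388876075497
[[-0.0008, -0.0021], [-0.0025, -0.0027], [0.0026, 0.0052], [-0.0025, 0.0007], [-0.0033, 0.0059], [-0.0069, 0.0087], [-0.0132, -0.0034], [-0.0076, -0.0022], [0.0151, -0.0023], [0.0128, -0.0034], [0.0034, -0.0052], [0.0027, 0.0009]]
```

```bash
python3 - <<'E'
from h import *
print(rows([.545,.03,.2],down(np.radians(6))))
E
```

```text
(array([-0.738,  0.066,  0.673]), array([-0.038, -0.185, -0.012]))
```

```bash
python3 -m jog '[[-0.3,0.02,0.1,0,0,0,-1],[-0.738,0.066,0.673,-0.038,-0.185,-0.012,-1],[-0.738,0.066,0.673,-0.038,-0.185,-0.012,-1],[-0.738,0.066,0.673,-0.038,-0.185,-0.012,-1],[-0.738,0.066,0.673,-0.038,-0.185,-0.012,-1]]' | head -2;  python3 -m jog '[[0,0.1,0.9,0,0,0,-1],[0,0.1,0.9,0,0,0,-1],[0,0.1,0.9,0,0,0,-1],[0,0.1,0.9,0,0,0,-1],[0,0.1,0.9,0,0,0,-1]]'; python3 - <<'E'
from h import *
d=snap("wrist","w6");cv2.imwrite("pics/w6.png",cv2.resize(d["frame"],(800,600),interpolation=cv2.INTER_CUBIC))
E
```

```text
clock: 23.85
position: [0.543, 0.0308, 0.1965]
clock: 24.35
position: [0.5708, -0.1015, 0.1939]
orientation: [0.521, 0.472, 0.529, -0.475]
wrist_force: [-0.3, -0.7, -0.8]
gripper_width: 0.0581
```

View pics/w6.png

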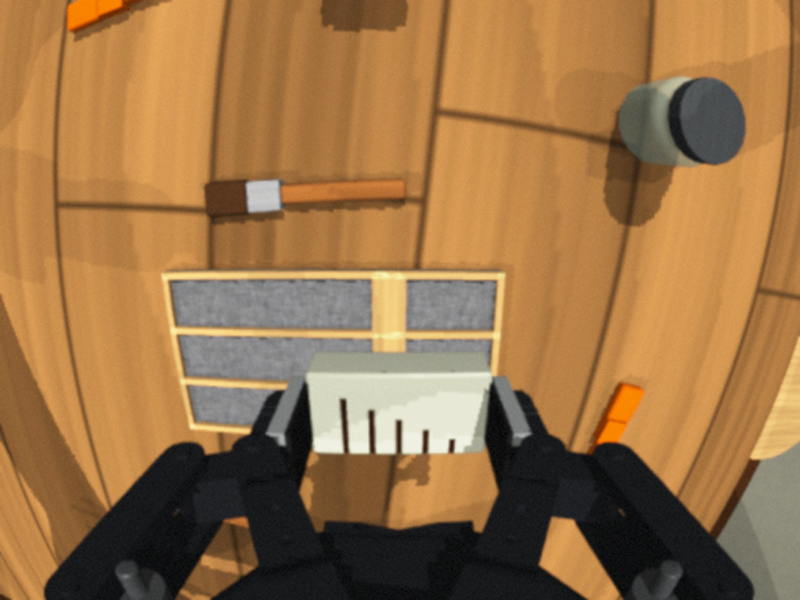

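```bash
python3 - <<'E'
from h import *
d=load("w6");f=lambda u,v,z:at(d,u*.64,v*.64,z,True)[:2]
P=[((163,273),(-.134,.073)),((504,272),(.134,.073)),((192,431),(-.134,-.073)),((373,276),(.0295-.025/1,.070))]
P=P[:3]
a=np.array([p[1] for p in P]);b=np.array([f(*p[0],.011) for p in P]);print(b.round(4))
H=(a-a.mean(0)).T@(b-b.mean(0));t=np.arctan2(H[0,1]-H[1,0],H[0,0]+H[1,1]);Q=np.array([[np.cos(t),-np.sin(t)],[np.sin(t),np.cos(t)]])
o=b.mean(0)-Q@a.mean(0);print("tray",o,np.degrees(t));print((b-(a@Q.T+o)).round(4).tolist())
g=lambda u,v,z=.011:((f(u,v,z)-o)@Q).round(4)
print("tray-frame: land",g(373,278),g(406,278),"pocket1",g(408,281),g(497,282),g(494,331),g(407,331),"slot1",g(171,281),g(179,327), "lower", g(190,381),"inner",g(183,336),g(195,424))
T=[f(*q,.211) for q in((308,372),(490,372),(486,453),(312,453))];p,r,s=cur()
print("tile-tcp (tool y,z):",[(r.inv().apply(np.r_[q,.211]-p)[1:]*1000).round(1) for q in T])
print("brush",f(206,198,.012),f(405,190,.012))
E
```

```text
[[ 0.3818 -0.125 ]
 [ 0.6461 -0.0975]
 [ 0.3965 -0.2731]]
tray [ 0.52182001 -0.18454529] 6.2176582869523624
[[0.0011, 0.0015], [-0.001, 0.0], [-0.0001, -0.0015]]
tray-frame: land [0.0367 0.0684] [0.0608 0.0683] pocket1 [0.0623 0.0661] [0.1281 0.0654] [0.1283 0.0264] [0.0616 0.0268] slot1 [-0.1262  0.0676] [-0.1253  0.0283] lower [-0.1245 -0.0217] inner [-0.1229  0.0203] [-0.1292 -0.0663]
tile-tcp (tool y,z): [array([-28.1, -16.1]), array([ 27.9, -16.4]), array([29.3, 14.8]), array([-29.6,  15.2])]
brush [ 0.42097559 -0.06315247] [ 0.56729466 -0.04649159]
```

```bash
cat >> h.py <<'E'
TO=np.array([.5218,-.1845]);TY=np.radians(6.2)
def tw(x,y): return TO+np.array([x*np.cos(TY)-y*np.sin(TY),x*np.sin(TY)+y*np.cos(TY)])
E
python3 - <<'E'
from h import *
q=tw(.095,-.047);print(q,rows([*q,.05],down(TY)),rows([*q,.009],down(TY)))
E
```

```text
[ 0.62132031 -0.22096516] (array([0.954, 0.262, 0.837]), array([-0.002, -0.003,  0.007])) (array([1.228, 0.264, 0.838]), array([-0.002, -0.003,  0.007]))
```

```bash
python3 -m jog '[[0.2,0.262,0.837,0,0,0,-1],[0.5,0.262,0.837,0,0,0,-1],[0.7,0.262,0.837,0,0,0.007,-1],[0.954,0.262,0.837,0,0,0.007,-1],[0.954,0.262,0.837,0,0,0.007,-1],[0.954,0.262,0.837,0,0,0.007,-1]]'; python3 - <<'E'
from h import *
q=tw(.095,-.047);print(rows([*q,.009],down(TY)))
E
```

```text
clock: 25.0
position: [0.621, -0.2201, 0.0495]
orientation: [0.524, 0.473, 0.528, -0.472]
wrist_force: [-0.1, -0.2, -0.4]
gripper_width: 0.058
(array([0.27 , 0.002, 0.008]), array([-0.001, -0.004,  0.002]))
```

```bash
python3 -m jog '[[0.1,0.002,0.006,0,0,0,-1],[0.18,0.002,0.006,0,0,0,-1],[0.23,0.002,0.006,0,0,0,-1],[0.255,0.002,0.006,0,0,0,-1],[0.27,0.002,0.006,0,0,0,-1],[0.27,0.002,0.006,0,0,0,-1]]'; python3 -c "
from h import *
d=snap('wrist','w7')"
```

```text
clock: 25.6
position: [0.624, -0.2232, 0.012]
orientation: [0.526, 0.474, 0.525, -0.472]
wrist_force: [0.7, -0.6, -0.1]
gripper_width: 0.058
```

```bash
python3 - <<'E'
from h import *
p,r,s=cur();q=tw(.095,-.047);print(p,q,s["wrist_force"],s["joint_velocities"].round(4),rows([*q,.009],down(TY)))
d=load("w7");cv2.imwrite("pics/w7.png",cv2.resize(d["frame"][150:384,60:452],(784,468),interpolation=cv2.INTER_CUBIC))
E
```

```text
[ 0.62417624 -0.22335947  0.01219721] [ 0.62132031 -0.22096516] [ 0.8545302  -0.37630448 -0.6405894 ] [-0.0011 -0.002  -0.0033  0.0018  0.0015 -0.001 ] (array([ 0.021, -0.017, -0.018]), array([-0.001, -0.001, -0.002]))
```

View pics/w7.png

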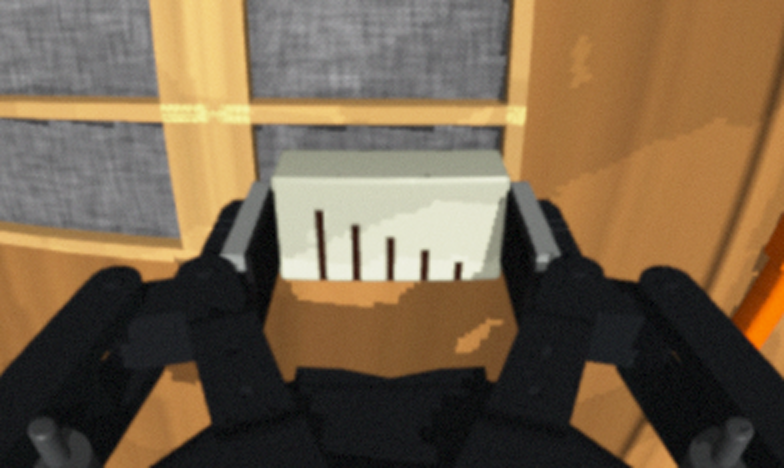

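```bash
python3 -m jog '[[0,-0.018,-0.017,0,0,0,-1],[0,-0.018,-0.017,0,0,0,-1],[0,-0.018,-0.017,0,0,0,-1],[0,-0.018,-0.017,0,0,0,-1]]'; python3 - <<'E'
from h import *
q=tw(.095,-.047);print(rows([*q,.009],down(TY)))
E
```

```text
clock: 26.05
position: [0.6211, -0.2211, 0.0121]
orientation: [0.526, 0.474, 0.525, -0.472]
wrist_force: [0.2, 1.2, -1.3]
gripper_width: 0.0583
(array([ 0.02 ,  0.001, -0.001]), array([-0.001, -0.001, -0.002]))
```

```bash
python3 -m jog '[[0.015,0,0,0,0,0,-1],[0.028,0,0,0,0,0,-1],[0.028,0,0,0,0,0,-1],[0.028,0,0,0,0,0,-1]]'; python3 -m jog '[[0,0,0,0,0,0,0.5],[0,0,0,0,0,0,1],[0,0,0,0,0,0,1],[0,0,0,0,0,0,1],[-0.1,0,0,0,0,0,1],[-0.4,0,0,0,0,0,1],[-0.8,0,0,0,0,0,1],[-0.8,0,0,0,0,0,1],[-0.8,0,0,0,0,0,1]]'; python3 - <<'E'
from h import *
d=snap("wrist","w8");cv2.imwrite("pics/w8.png",cv2.resize(d["frame"],(800,600),interpolation=cv2.INTER_CUBIC))
q=tw(.095,-.047)
print(np.round([np.array(proj(d,[*tw(.095+a*.03,-.047+b*.016),.023],True))/.64 for a in(-1,1) for b in(-1,1)]))
print(np.round([np.array(proj(d,[*tw(.095+a*.034,-.047+b*.021),.011],True))/.64 for a in(-1,1) for b in(-1,1)]))
E
```

```text
clock: 26.45
position: [0.6213, -0.2212, 0.0092]
orientation: [0.527, 0.474, 0.525, -0.471]
wrist_force: [-2.8, 0.4, 9.8]
gripper_width: 0.0582
clock: 27.35
position: [0.6229, -0.2222, 0.132]
orientation: [0.529, 0.475, 0.523, -0.471]
wrist_force: [-0.5, 0.5, -0.7]
gripper_width: 0.0853
[[343. 320.]
 [341. 267.]
 [446. 320.]
 [448. 267.]]
[[339. 321.]
 [336. 254.]
 [451. 320.]
 [453. 253.]]
```

View pics/w8.png

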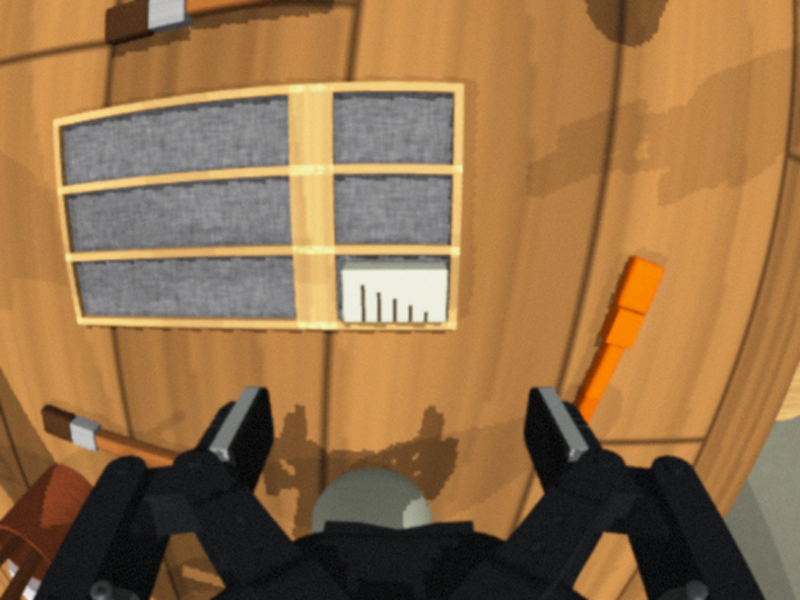

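```bash
python3 - <<'E'
from h import *
chute("k30")
c=np.array([.5277,.1454,.0439]);x=RT.as_matrix()[:,0]
print(rows([.535,.10,.15],down(TY)))
E
```

```text
69888889888888844444444444444444 [ 0.62   -0.221   0.1276] [ 0.9 -0.2 -0.4] 0.0858 27.45
(array([-0.146, -0.337, -2.188]), array([-0.001, -0.001, -0.002]))
```

```bash
python3 -m jog '[[-0.1,-0.112,-0.73,0,0,0,1],[-0.1,-0.112,-0.73,0,0,0,1],[-0.1,-0.112,-0.73,0,0,0,1]]' | head -1; python3 -m jog '[[-0.03,-0.112,-0.73,0,0,0,1],[-0.03,-0.112,-0.73,0,0,0,1],[-0.03,-0.112,-0.73,0,0,0,1]]' | head -1; python3 -m jog '[[0,-0.112,-0.73,0,0,0,1],[0,-0.112,-0.73,0,0,0,1],[0,-0.112,-0.73,0,0,0,1],[0,-0.112,-0.73,0,0,0,1]]' | head -2; python3 - <<'E'
from h import *
c=np.array([.5277,.1454,.0439]);x=RT.as_matrix()[:,0]
print(rows(c+x*.008-x*.06,RT))
E
```

```text
clock: 27.75
clock: 28.05
clock: 28.45
position: [0.5346, 0.101, 0.1462]
(array([ 0.349, -0.02 , -0.203]), array([0.044, 0.185, 0.006]))
```

```bash
python3 -m jog '[[0.349,-0.02,-0.203,0.044,0.185,0.006,1],[0.349,-0.02,-0.203,0.044,0.185,0.006,1],[0.349,-0.02,-0.203,0.044,0.185,0.006,1],[0.349,-0.02,-0.203,0.044,0.185,0.006,1],[0.349,-0.02,-0.203,0.044,0.185,0.006,1]]'; python3 - <<'E'
from h import *
c=np.array([.5277,.1454,.0439]);x=RT.as_matrix()[:,0]
print(rows(c+x*.008,RT));d=snap("wrist","w9")
f=np.array([np.array(proj(d,c+RT.as_matrix()@np.array([-.009,a*.03,b*.016]),True)) for a in(-1,1) for b in(-1,1)]);print(np.round(f))
im=d["frame"].astype(float);u=int(f[:,0].mean())+12
print([(v,*im[v,u-2:u+3].mean(0).round().astype(int)) for v in range(int(f[:,1].min())-16,int(f[:,1].max())+6,2)])
v=int(f[:,1].mean());print([(q,int(im[v-1:v+2,q,1].mean())) for q in range(195,225,2)],[(q,int(im[v-1:v+2,q,1].mean())) for q in range(280,310,2)])
E
```

```text
clock: 28.95
position: [0.531, 0.1291, 0.0959]
orientation: [0.436, 0.554, 0.574, -0.416]
wrist_force: [-0.7, 0.5, -0.2]
gripper_width: 0.0854
(array([ 0.417, -0.02 , -0.011]), array([-0.002,  0.002, -0.004]))
[[207. 195.]
 [210. 237.]
 [296. 194.]
 [294. 237.]]
[(178, np.int64(212), np.int64(209), np.int64(217)), (180, np.int64(213), np.int64(209), np.int64(216)), (182, np.int64(195), np.int64(192), np.int64(200)), (184, np.int64(189), np.int64(185), np.int64(193)), (186, np.int64(181), np.int64(182), np.int64(187)), (188, np.int64(149), np.int64(165), np.int64(164)), (190, np.int64(144), np.int64(164), np.int64(161)), (192, np.int64(146), np.int64(166), np.int64(164)), (194, np.int64(179), np.int64(200), np.int64(198)), (196, np.int64(191), np.int64(213), np.int64(211)), (198, np.int64(170), np.int64(192), np.int64(188)), (200, np.int64(168), np.int64(191), np.int64(188)), (202, np.int64(168), np.int64(191), np.int64(189)), (204, np.int64(166), np.int64(189), np.int64(188)), (206, np.int64(167), np.int64(189), np.int64(188)), (208, np.int64(167), np.int64(189), np.int64(188)), (210
[... 488 characters left out ...]
int64(179), np.int64(179)), (230, np.int64(156), np.int64(178), np.int64(178)), (232, np.int64(157), np.int64(178), np.int64(178)), (234, np.int64(154), np.int64(176), np.int64(177)), (236, np.int64(163), np.int64(184), np.int64(182)), (238, np.int64(199), np.int64(220), np.int64(218)), (240, np.int64(177), np.int64(201), np.int64(199))]
[(195, 200), (197, 198), (199, 198), (201, 197), (203, 195), (205, 205), (207, 213), (209, 212), (211, 213), (213, 214), (215, 212), (217, 205), (219, 107), (221, 79), (223, 202)] [(280, 212), (282, 212), (284, 213), (286, 211), (288, 200), (290, 192), (292, 199), (294, 204), (296, 206), (298, 209), (300, 208), (302, 207), (304, 207), (306, 209), (308, 207)]
```

```bash
python3 -m jog '[[0.2,-0.02,-0.01,0,0,0,1],[0.41,-0.02,-0.01,0,0,0,1],[0.41,-0.02,-0.01,0,0,0,1],[0.41,-0.02,-0.01,0,0,0,0],[0.41,-0.02,-0.01,0,0,0,-1],[0.41,-0.02,-0.01,0,0,0,-1],[0.41,-0.02,-0.01,0,0,0,-1],[0.41,-0.02,-0.01,0,0,0,-1],[0.41,-0.02,-0.01,0,0,0,-1],[0.35,-0.02,-0.01,0,0,0,-1],[0.25,-0.02,-0.01,0,0,0,-1],[0,-0.02,-0.01,0,0,0,-1],[-0.3,-0.02,-0.01,0,0,0,-1],[-0.3,-0.02,-0.01,0,0,0,-1],[-0.3,-0.02,-0.01,0,0,0,-1]]'; python3 - <<'E'
from h import *
p,_,s=cur();print(rows([.55,.0,.15],down(TY)))
E
```

```text
clock: 30.5
position: [0.528, 0.1182, 0.1406]
orientation: [0.436, 0.555, 0.574, -0.416]
wrist_force: [-0.4, -0.9, -1.5]
gripper_width: 0.0583
(array([-0.277,  0.117,  0.746]), array([-0.045, -0.185, -0.011]))
```

```bash
python3 -m jog '[[-0.277,0.117,0.746,-0.045,-0.185,-0.011,-1],[-0.277,0.117,0.746,-0.045,-0.185,-0.011,-1],[-0.277,0.117,0.746,-0.045,-0.185,-0.011,-1],[-0.277,0.117,0.746,-0.045,-0.185,-0.011,-1],[-0.277,0.117,0.746,-0.045,-0.185,-0.011,-1]]'|head -2; python3 -m jog '[[0,0.156,0.6,0,0,0,-1],[0,0.156,0.6,0,0,0,-1],[0,0.156,0.6,0,0,0,-1]]'|head -1;  python3 -m jog '[[0.1,0.156,0.6,0,0,0,-1],[0.3,0.156,0.6,0,0,0,-1],[0.6,0.156,0.6,0,0,0,-1],[0.73,0.156,0.6,0,0,0,-1],[0.73,0.156,0.6,0,0,0,-1]]'; python3 - <<'E'
from h import *
p,_,s=cur();print(rows([*tw(.095,0),.0105],down(TY)))
E
```

```text
clock: 31.0
position: [0.5478, 0.0011, 0.1466]
clock: 31.3
clock: 31.8
position: [0.6104, -0.1708, 0.033]
orientation: [0.521, 0.47, 0.531, -0.474]
wrist_force: [0.7, 0.5, -0.6]
gripper_width: 0.0585
(array([0.149, 0.039, 0.028]), array([-0.   , -0.005,  0.009]))
```

```bash
python3 -m jog '[[0,0.039,0.028,0,-0.005,0.008,-1],[0.04,0.039,0.028,0,-0.005,0.008,-1],[0.08,0.039,0.028,0,-0.005,0.008,-1],[0.08,0.039,0.028,0,-0.005,0.008,-1],[0.08,0.039,0.028,0,-0.005,0.008,-1]]'; python3 - <<'E'
from h import *
p,_,s=cur();print(rows([*tw(.095,0),.0105],down(TY)))
E
```

```text
clock: 32.3
position: [0.6211, -0.1763, 0.0265]
orientation: [0.53, 0.473, 0.523, -0.471]
wrist_force: [-0.3, 0.3, 0.1]
gripper_width: 0.0578
(array([ 0.106, -0.032, -0.018]), array([ 0.   ,  0.004, -0.006]))
```

```bash
python3 -m jog '[[0,-0.032,-0.018,0,0,0,-1],[0.03,-0.032,-0.018,0,0,0,-1],[0.05,-0.032,-0.018,0,0,0,-1],[0.05,-0.032,-0.018,0,0,0,-1],[0.05,-0.032,-0.018,0,0,0,-1],[0.05,-0.032,-0.018,0,0,0,-1],[0.05,-0.032,-0.018,0,0,0,-1]]'; python3 - <<'E'
from h import *
p,_,s=cur();print(rows([*tw(.095,0),.0105],down(TY)))
E
```

```text
clock: 33.0
position: [0.6162, -0.1745, 0.0185]
orientation: [0.53, 0.473, 0.523, -0.471]
wrist_force: [0.4, 0.3, -1.1]
gripper_width: 0.0586
(array([ 0.053,  0.   , -0.002]), array([ 0.   ,  0.004, -0.005]))
```

```bash
python3 -m jog '[[0.02,0,-0.002,0,0.004,-0.005,-1],[0.04,0,-0.002,0,0.004,-0.005,-1],[0.055,0,-0.002,0,0.004,-0.005,-1],[0.055,0,-0.002,0,0.004,-0.005,-1],[0.055,0,-0.002,0,0.004,-0.005,-1]]'; python3 -m jog '[[0,0,0,0,0,0,0.5],[0,0,0,0,0,0,1],[0,0,0,0,0,0,1],[0,0,0,0,0,0,1],[-0.1,0,0,0,0,0,1],[-0.4,0,0,0,0,0,1],[-0.8,0,0,0,0,0,1],[-0.8,0,0,0,0,0,1],[-0.8,0,0,0,0,0,1],[-0.8,0,0,0,0,0,1],[-0.8,0,0,0,0,0,1]]'; python3 - <<'E'
from h import *
d=snap("wrist","w10")
print(rows([.537,.085,.14],down(TY)))
E
```

```text
clock: 33.5
position: [0.6159, -0.174, 0.0099]
orientation: [0.526, 0.472, 0.526, -0.472]
wrist_force: [-1.1, -0.1, 0.5]
gripper_width: 0.0585
clock: 34.6
position: [0.6145, -0.1736, 0.1284]
orientation: [0.525, 0.472, 0.528, -0.472]
wrist_force: [-0.5, 0.6, -0.5]
gripper_width: 0.0856
(array([-0.074, -0.327, -1.77 ]), array([ 0.   , -0.001,  0.002]))
```

```bash
python3 -m jog '[[-0.074,-0.163,-0.885,0,0,0,1],[-0.074,-0.163,-0.885,0,0,0,1],[-0.074,-0.163,-0.885,0,0,0,1]]' | head -1; python3 -m jog '[[0,-0.163,-0.885,0,0,0,1],[0,-0.163,-0.885,0,0,0,1],[0,-0.163,-0.885,0,0,0,1],[0,-0.163,-0.885,0,0,0,1],[0,-0.163,-0.885,0,0,0,1],[0,-0.163,-0.885,0,0,0,1]]' | head -2; python3 - <<'E'
from h import *
c=np.array([.529,.1147,.0351]);x=RT.as_matrix()[:,0]
print(rows(c+x*.008-x*.06,RT)); chute("k31")
E
```

```text
clock: 34.95
clock: 35.55
position: [0.5387, 0.0837, 0.1405]
(array([ 0.37 , -0.048, -0.117]), array([0.043, 0.186, 0.007]))
69888897433444444444444444444444 [0.5389 0.0834 0.1407] [ 0.3  0.1 -0.3] 0.085 35.6
```

```bash
python3 -m jog '[[0.37,-0.048,-0.117,0.043,0.186,0.007,1],[0.37,-0.048,-0.117,0.043,0.186,0.007,1],[0.37,-0.048,-0.117,0.043,0.186,0.007,1],[0.37,-0.048,-0.117,0.043,0.186,0.007,1],[0.37,-0.048,-0.117,0.043,0.186,0.007,1],[0.37,-0.048,-0.117,0.043,0.186,0.007,1]]'; python3 - <<'E'
from h import *
c=np.array([.529,.1147,.0351]);x=RT.as_matrix()[:,0]
print(rows(c+x*.008,RT));d=snap("wrist","w11")
f=np.array([np.array(proj(d,c+RT.as_matrix()@np.array([-.009,a*.03,b*.016]),True)) for a in(-1,1) for b in(-1,1)]);print(np.round(f))
im=d["frame"].astype(float);u=int(f[:,0].mean())+12
print([(v,im[v,u-2:u+3].mean(0).round().astype(int).tolist()) for v in range(int(f[:,1].min())-8,int(f[:,1].max())+8,2)])
E
```

```text
clock: 36.2
position: [0.5306, 0.1016, 0.0869]
orientation: [0.437, 0.553, 0.576, -0.415]
wrist_force: [-0.6, -0.2, 0.3]
gripper_width: 0.0853
(array([ 0.41 , -0.008,  0.011]), array([ 0.002,  0.001, -0.003]))
[[209. 199.]
 [212. 241.]
 [298. 199.]
 [296. 241.]]
[(191, [177, 179, 184]), (193, [146, 164, 163]), (195, [144, 165, 161]), (197, [147, 166, 165]), (199, [176, 197, 196]), (201, [196, 217, 215]), (203, [169, 191, 189]), (205, [168, 190, 189]), (207, [167, 191, 188]), (209, [166, 190, 188]), (211, [167, 190, 189]), (213, [167, 189, 187]), (215, [167, 189, 187]), (217, [174, 196, 195]), (219, [182, 206, 203]), (221, [189, 213, 211]), (223, [179, 202, 201]), (225, [178, 201, 199]), (227, [177, 199, 198]), (229, [174, 197, 196]), (231, [174, 197, 197]), (233, [173, 196, 195]), (235, [173, 197, 195]), (237, [176, 199, 197]), (239, [170, 193, 191]), (241, [174, 180, 183]), (243, [191, 186, 194]), (245, [208, 204, 211]), (247, [198, 196, 205])]
```

Aligned; grasp and lift the last tile.

```bash
python3 -m jog '[[0.2,-0.008,0.01,0,0,0,1],[0.41,-0.008,0.01,0,0,0,1],[0.41,-0.008,0.01,0,0,0,1],[0.41,-0.008,0.01,0,0,0,0],[0.41,-0.008,0.01,0,0,0,-1],[0.41,-0.008,0.01,0,0,0,-1],[0.41,-0.008,0.01,0,0,0,-1],[0.41,-0.008,0.01,0,0,0,-1],[0.41,-0.008,0.01,0,0,0,-1],[0.35,-0.008,0.01,0,0,0,-1],[0.25,-0.008,0.01,0,0,0,-1],[0,-0.008,0.01,0,0,0,-1],[-0.3,-0.008,0.01,0,0,0,-1],[-0.3,-0.008,0.01,0,0,0,-1],[-0.3,-0.008,0.01,0,0,0,-1],[-0.3,-0.008,0.01,0,0,0,-1]]'; python3 - <<'E'
from h import *
p,_,s=cur();print(rows([.565,-.02,.13],down(TY)),tw(.095,.047))
E
```

```text
clock: 37.85
position: [0.5278, 0.0871, 0.1281]
orientation: [0.435, 0.552, 0.577, -0.416]
wrist_force: [-0.4, -0.5, -0.6]
gripper_width: 0.0583
(array([-0.212,  0.217,  0.693]), array([-0.043, -0.186, -0.006])) [ 0.61116837 -0.12751497]
```

```bash
python3 -m jog '[[-0.212,0.217,0.693,-0.043,-0.186,-0.006,-1],[-0.212,0.217,0.693,-0.043,-0.186,-0.006,-1],[-0.212,0.217,0.693,-0.043,-0.186,-0.006,-1],[-0.212,0.217,0.693,-0.043,-0.186,-0.006,-1],[-0.212,0.217,0.693,-0.043,-0.186,-0.006,-1]]'|head -2; python3 -m jog '[[0,0.228,0.746,0,0,0,-1],[0,0.228,0.746,0,0,0,-1],[0,0.228,0.746,0,0,0,-1],[0.3,0.228,0.746,0,0,0,-1],[0.6,0.228,0.746,0,0,0,-1],[0.667,0.228,0.746,0,0,0,-1],[0.667,0.228,0.746,0,0,0,-1],[0.667,0.228,0.746,0,0,0,-1],[0.667,0.228,0.746,0,0,0,-1]]'; python3 - <<'E'
from h import *
p,_,s=cur();print(rows([*tw(.095,.047),.0105],down(TY)))
E
```

```text
clock: 38.35
position: [0.5644, -0.019, 0.1291]
clock: 39.25
position: [0.6142, -0.1275, 0.0329]
orientation: [0.528, 0.473, 0.525, -0.471]
wrist_force: [-0.5, -0.3, -0.6]
gripper_width: 0.0585
(array([ 0.149, -0.021, -0.002]), array([ 0.   ,  0.001, -0.004]))
```

```bash
python3 -m jog '[[0.02,-0.021,-0.002,0,0,-0.004,-1],[0.05,-0.021,-0.002,0,0,-0.004,-1],[0.09,-0.021,-0.002,0,0,-0.004,-1],[0.09,-0.021,-0.002,0,0,-0.004,-1],[0.09,-0.021,-0.002,0,0,-0.004,-1],[0.09,-0.021,-0.002,0,0,-0.004,-1]]';python3 - <<'E'
from h import *
p,_,s=cur();print(rows([*tw(.095,.047),.0105],down(TY)))
E
```

```text
clock: 39.85
position: [0.6093, -0.1274, 0.017]
orientation: [0.525, 0.471, 0.527, -0.473]
wrist_force: [0.2, -0.2, -0.6]
gripper_width: 0.0588
(array([0.043, 0.012, 0.002]), array([ 0.   , -0.   ,  0.003]))
```

```bash
python3 -m jog '[[0.02,0.012,0.002,0,0,0,-1],[0.035,0.012,0.002,0,0,0,-1],[0.045,0.012,0.002,0,0,0,-1],[0.045,0.012,0.002,0,0,0,-1],[0.045,0.012,0.002,0,0,0,-1]]'; python3 -m jog '[[0,0,0,0,0,0,0.5],[0,0,0,0,0,0,1],[0,0,0,0,0,0,1],[0,0,0,0,0,0,1],[-0.1,0,0,0,0,0,1],[-0.4,0,0,0,0,0,1],[-0.8,0,0,0,0,0,1],[-0.8,0,0,0,0,0,1],[-0.8,0,0,0,0,0,1]]'|head -2; python3 -m jog '[[-0.3,-0.56,0.18,0,0,0,1],[-0.3,-0.56,0.18,0,0,0,1],[-0.3,-0.56,0.18,0,0,0,1]]'|head -1;  python3 -m jog '[[-0.3,-0.56,0.18,0.52,0,0,1],[-0.3,-0.56,0.18,0.52,0,0,1],[-0.3,-0.56,0.18,0.52,0,0,1],[-0.3,-0.56,0.18,0.52,0,0,1],[-0.3,-0.56,0.18,0.52,0,0,1],[-0.3,-0.56,0.18,0.52,0,0,1]]'|head -1;  python3 -m jog '[[0,0,0,0.52,0,0,1],[0,0,0,0.52,0,0,1],[0,0,0,0.52,0,0,1],[0,0,0,0.52,0,0,1],[0,0,0,0.52,0,0,1],[0,0,0,0.52,0,0,1],[0,0,0,0.52,0,0,1],[0,0,0,0.52,0,0,1]]'
python3 - <<'E'
from h import *
d=snap("wrist","w12");cv2.imwrite("pics/w12.png",cv2.resize(d["frame"],(800,600),interpolation=cv2.INTER_CUBIC))
E
```

```text
clock: 40.35
position: [0.611, -0.1275, 0.0102]
orientation: [0.525, 0.471, 0.527, -0.473]
wrist_force: [0.7, -0.3, -1.1]
gripper_width: 0.0581
clock: 41.25
position: [0.6136, -0.128, 0.1334]
clock: 41.55
clock: 42.15
clock: 42.95
position: [0.4507, -0.1992, 0.2205]
orientation: [-0.043, -0.704, -0.043, 0.707]
wrist_force: [0.3, -0.6, 0.1]
gripper_width: 0.0852
```

View pics/w12.png

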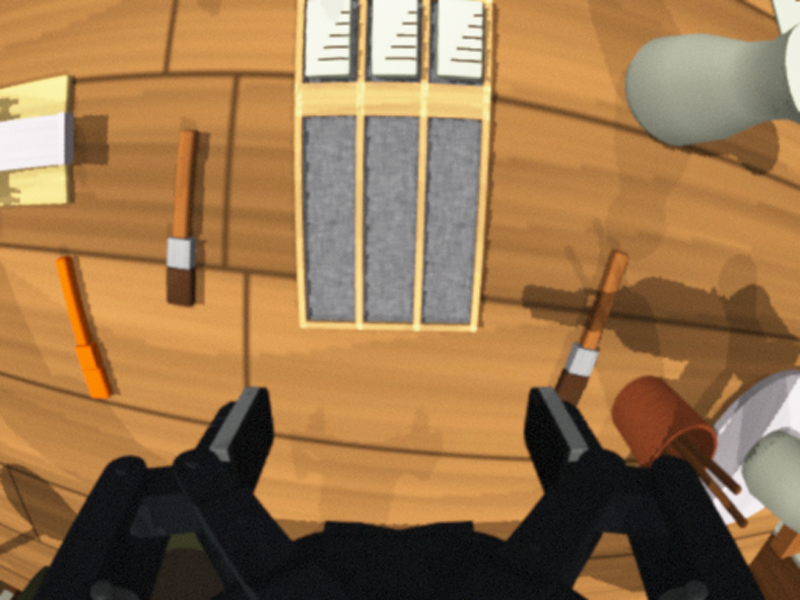

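```bash
python3 - <<'E'
from h import *
d=load("w12");f=lambda u,v,z:at(d,u*.64,v*.64,z,True)[:2]
def br(t,fe):
    t,fe=f(*t,.014),f(*fe,.014);a=fe-t;L=np.linalg.norm(a);a/=L;print("tail",t.round(4),"ferrule start",fe.round(4),"L",L.round(4),"axis",np.degrees(np.arctan2(a[1],a[0])).round(1),"x=15 point",(t+a*.07).round(4),"origin",(t+a*.055).round(4));return t,a
A=br((188,131),(181,238));B=br((619.5,253),(586,345))
print("A tip",f(180,303,.014))
g=lambda u,v,z=.011:((f(u,v,z)-TO)@np.array([[np.cos(TY),-np.sin(TY)],[np.sin(TY),np.cos(TY)]])).round(4)
print("slots tray frame",g(305,116),g(355,116),g(305,322),g(478,322),g(430,322),g(416,322),g(366,322))
gp=A[0]+A[1]*.07
print(rows([*gp,.10],down(np.arctan2(A[1][1],A[1][0])+np.pi/2)))
E
```

```text
tail [ 0.5332 -0.022 ] ferrule start [ 0.4457 -0.0194] L 0.0876 axis 178.3 x=15 point [ 0.4633 -0.0199] origin [ 0.4782 -0.0204]
tail [ 0.4777 -0.3805] ferrule start [ 0.393  -0.3709] L 0.0852 axis 173.5 x=15 point [ 0.4081 -0.3726] origin [ 0.423  -0.3743]
A tip [ 0.38836546 -0.01725616]
slots tray frame [0.0344 0.0649] [0.0335 0.0271] [-0.1305  0.0697] [-0.1283 -0.0728] [-0.1287 -0.0331] [-0.1288 -0.0217] [-0.1295  0.019 ]
(array([ 0.804, -1.176, -0.232]), array([0.101, 0.003, 0.   ]))
```

```bash
python3 -m jog '[[0.2,-0.59,-0.116,0,0,0,1],[0.2,-0.59,-0.116,0,0,0,1],[0.2,-0.59,-0.116,0,0,0,1]]'|head -1;  python3 -m jog '[[0.4,-0.586,-0.116,0.101,0,0,1],[0.6,-0.586,-0.116,0.101,0,0,1],[0.6,-0.586,-0.116,0.101,0,0,1],[0.6,-0.586,-0.116,0.101,0,0,1],[0.6,-0.586,-0.116,0.101,0,0,1],[0.6,-0.586,-0.116,0.101,0,0,1]]'
python3 - <<'E'
from h import *
d=snap("wrist","w13");cv2.imwrite("pics/w13.png",cv2.resize(d["frame"],(800,600),interpolation=cv2.INTER_CUBIC))
E
```

```text
clock: 43.3
clock: 43.9
position: [0.4654, -0.0212, 0.1021]
orientation: [0.011, -0.707, 0.012, 0.707]
wrist_force: [-0.7, -0.4, 1.0]
gripper_width: 0.0854
```

View pics/w13.png

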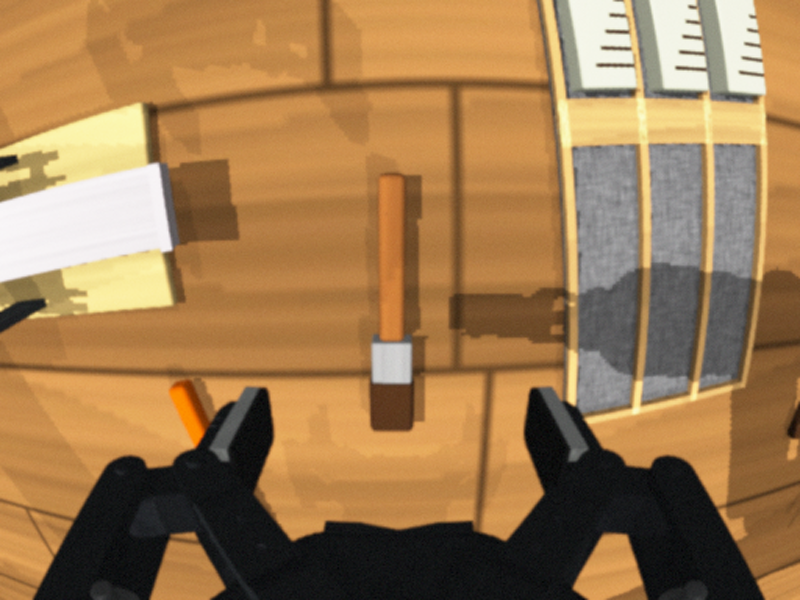

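```bash
python3 - <<'E'
from h import *
d=load("w13");f=lambda u,v,z:at(d,u*.64,v*.64,z,True)[:2]
t,fe=f(391.5,175,.013),f(391.5,339,.013);a=(fe-t);L=np.linalg.norm(a);a/=L;gp=t+a*.07;yaw=np.arctan2(a[1],a[0])
print(t,fe,L,np.degrees(yaw),gp,"tip",f(391,430,.010),"orange",f(182,383,.01),f(200,445,.01))
print(rows([*gp,.008],down(yaw+np.pi/2)))
E
```

```text
[ 0.53432859 -0.02007295] [ 0.44689314 -0.01693108] 0.08749187595558279 177.94204499136717 [ 0.46437373 -0.01755922] tip [ 0.38500477 -0.0142166 ] orange [0.41791359 0.1151708 ] [0.37036878 0.1141354 ]
(array([ 0.629, -0.025,  0.008]), array([ 0.002,  0.   , -0.001]))
```

```bash
python3 -m jog '[[0.25,-0.025,0.008,0,0,0,0],[0.45,-0.025,0.008,0,0,0,0],[0.58,-0.025,0.008,0,0,0,0],[0.62,-0.025,0.008,0,0,0,0],[0.62,-0.025,0.008,0,0,0,0],[0.62,-0.025,0.008,0,0,0,0]]'; python3 -m jog '[[0,0,0,0,0,0,-1],[0,0,0,0,0,0,-1],[0,0,0,0,0,0,-1],[0,0,0,0,0,0,-1],[0,0,0,0,0,0,-1],[0,0,0,0,0,0,-1],[0,0,0,0,0,0,-1]]'
```

```text
clock: 44.55
position: [0.4637, -0.0169, 0.009]
orientation: [0.011, -0.706, 0.012, 0.708]
wrist_force: [0.1, -0.6, 0.8]
gripper_width: 0.0427
clock: 45.25
position: [0.4633, -0.0165, 0.0092]
orientation: [0.011, -0.706, 0.012, 0.708]
wrist_force: [0.3, -1.7, 6.8]
gripper_width: 0.0114
```

```bash
python3 -m jog '[[-0.05,0,0,0,0,0,-1],[-0.2,0,0,0,0,0,-1],[-0.4,0,0,0,0,0,-1],[-0.4,0,0,0,0,0,-1],[-0.4,0,0,0,0,0,-1],[-0.4,0,0,0,0,0,-1]]'; python3 - <<'E'
from h import *
q=tw(-.0415,.047);print(q,rows([*q,.05],down(TY+np.pi/2)))
E
```

```text
clock: 45.85
position: [0.4619, -0.0162, 0.0676]
orientation: [0.011, -0.705, 0.011, 0.709]
wrist_force: [-1.5, -0.0, 0.1]
gripper_width: 0.0116
[ 0.47546677 -0.14225688] (array([ 0.117,  0.837, -0.118]), array([-0.094,  0.003,  0.   ]))
```

```bash
python3 -m jog '[[0.05,0.4,-0.05,-0.094,0.003,0,-1],[0.117,0.837,-0.118,-0.094,0.003,0,-1],[0.117,0.837,-0.118,-0.094,0.003,0,-1],[0.117,0.837,-0.118,-0.094,0.003,0,-1],[0.117,0.837,-0.118,-0.094,0.003,0,-1],[0.117,0.837,-0.118,-0.094,0.003,0,-1],[0.117,0.837,-0.118,-0.094,0.003,0,-1]]'; python3 - <<'E'
from h import *
q=tw(-.0415,.047);print(rows([*q,.0145],down(TY+np.pi/2)));d=snap("wrist","w14");cv2.imwrite("pics/w14.png",cv2.resize(d["frame"],(800,600),interpolation=cv2.INTER_CUBIC))
E
```

```text
clock: 46.55
position: [0.4755, -0.141, 0.0501]
orientation: [-0.039, -0.706, -0.039, 0.706]
wrist_force: [0.4, 0.3, -0.8]
gripper_width: 0.0114
(array([0.237, 0.008, 0.001]), array([0.001, 0.001, 0.001]))
```

View pics/w14.png

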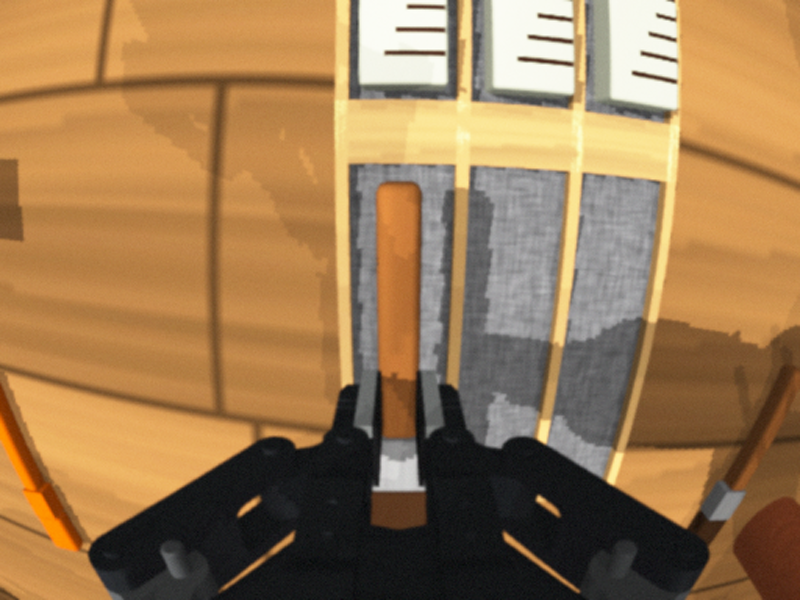

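```bash
python3 -m jog '[[0.1,0.008,0,0,0,0,-1],[0.18,0.008,0,0,0,0,-1],[0.22,0.008,0,0,0,0,-1],[0.235,0.008,0,0,0,0,-1],[0.235,0.008,0,0,0,0,-1],[0.235,0.008,0,0,0,0,-1]]'; python3 -m jog '[[0,0,0,0,0,0,0],[0,0,0,0,0,0,0],[0,0,0,0,0,0,0],[0,0,0,0,0,0,0],[-0.1,0,0,0,0,0,0],[-0.4,0,0,0,0,0,0],[-0.9,0,0,0,0,0,0],[-0.9,0,0,0,0,0,0],[-0.9,0,0,0,0,0,0],[-0.9,0,0,0,0,0,0]]'; python3 - <<'E'
from h import *
print(rows([.43,-.30,.15],down(np.radians(173.5-90))))
E
```

```text
clock: 47.2
position: [0.4767, -0.1435, 0.0155]
orientation: [0.039, 0.706, 0.038, -0.706]
wrist_force: [0.3, -0.3, -0.5]
gripper_width: 0.0118
clock: 48.2
position: [0.4763, -0.1436, 0.1505]
orientation: [0.039, 0.707, 0.038, -0.705]
wrist_force: [0.1, -0.1, -0.3]
gripper_width: 0.0427
(array([0.003, 1.003, 0.42 ]), array([ 0.148, -0.001, -0.   ]))
```

```bash
python3 -m jog '[[0,1,0.42,0.148,0,0,0],[0,1,0.42,0.148,0,0,0],[0,1,0.42,0.148,0,0,0],[0,1,0.42,0.148,0,0,0],[0,1,0.42,0.148,0,0,0],[0,1,0.42,0.148,0,0,0],[0,1,0.42,0.148,0,0,0]]'; python3 - <<'E'
from h import *
d=snap("wrist","w15");cv2.imwrite("pics/w15.png",cv2.resize(d["frame"],(800,600),interpolation=cv2.INTER_CUBIC))
E
```

```text
clock: 48.9
position: [0.4296, -0.2975, 0.1492]
orientation: [0.04, -0.706, 0.039, 0.706]
wrist_force: [0.2, 0.1, 0.3]
gripper_width: 0.0429
```

View pics/w15.png

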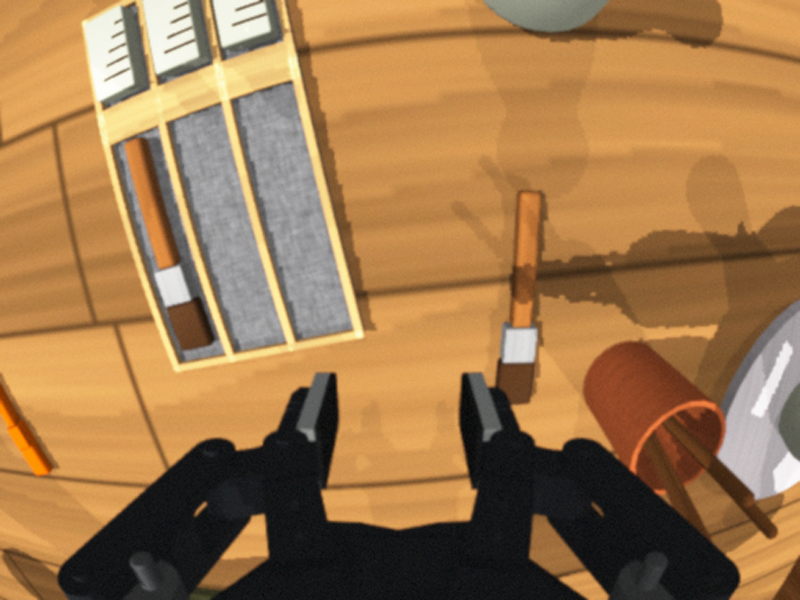

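```bash
python3 - <<'E'
from h import *
d=load("w15");f=lambda u,v,z:at(d,u*.64,v*.64,z,True)[:2]
t,fe=f(530,192,.013),f(520,324,.013);a=(fe-t);L=np.linalg.norm(a);a/=L;gp=t+a*.07;yaw=np.arctan2(a[1],a[0])
print(t,fe,L,np.degrees(yaw),gp,"tip",f(515.5,402,.010),"pot base",f(610,395,0))
print(rows([*gp,.07],down(yaw+np.pi/2)))
A=[((f(*q,z)-TO)@np.array([[np.cos(TY),-np.sin(TY)],[np.sin(TY),np.cos(TY)]])).round(4) for q,z in (((134,140),.019),((168,268),.019),((193,348),.015))];print("brush A in tray frame tail, ferrule, tip",A)
E
```

```text
[ 0.47797245 -0.38373341] [ 0.3919599  -0.37379332] 0.08658501404684248 173.4078213882304 [ 0.40843526 -0.3756973 ] tip [ 0.32999193 -0.37094602] pot base [ 0.31672773 -0.45120563]
(array([0.529, 0.534, 0.084]), array([0.002, 0.001, 0.001]))
brush A in tray frame tail, ferrule, tip [array([0.0293, 0.0423]), array([-0.0587,  0.0439]), array([-0.1184,  0.0491])]
```

```bash
python3 -m jog '[[0.1,0.534,0.084,0,0,0,0],[0.3,0.534,0.084,0,0,0,0],[0.529,0.534,0.084,0,0,0,0],[0.529,0.534,0.084,0,0,0,0],[0.529,0.534,0.084,0,0,0,0],[0.529,0.534,0.084,0,0,0,0]]'; python3 - <<'E'
from h import *
d=snap("wrist","w16");gp=np.array([.4084,-.3757]);yaw=np.radians(173.4);print(rows([*gp,.008],down(yaw+np.pi/2)))
a=np.array([np.cos(yaw),np.sin(yaw)]);n=np.array([-a[1],a[0]])
im=d["frame"].astype(float)
for k in(-.05,-.03):   # handle edges across at two stations behind the grip point
    q=gp+a*k;print("pred",np.round(proj(d,[*(q+n*.007),.014],True)),np.round(proj(d,[*(q-n*.007),.014],True)));u,v=map(int,np.round(proj(d,[*q,.014],True)));print(v,[(x,*im[v,x].astype(int).tolist()) for x in range(u-22,u+23,3)])
E
```

```text
clock: 49.55
position: [0.4097, -0.3773, 0.0723]
orientation: [-0.039, 0.707, -0.04, -0.705]
wrist_force: [1.0, -0.7, 0.9]
gripper_width: 0.0428
(array([ 0.43 , -0.013,  0.012]), array([ 0.002, -0.002, -0.001]))
pred [263. 145.] [243. 144.]
144 [(231, 84, 154, 215), (234, 81, 154, 214), (237, 78, 142, 198), (240, 75, 138, 195), (243, 72, 132, 192), (246, 70, 144, 226), (249, 73, 150, 231), (252, 63, 129, 205), (255, 57, 121, 197), (258, 56, 120, 193), (261, 47, 99, 165), (264, 41, 78, 118), (267, 53, 96, 139), (270, 43, 82, 119), (273, 70, 123, 177)]
pred [263. 173.] [243. 173.]
173 [(231, 77, 139, 195), (234, 69, 128, 184), (237, 71, 130, 183), (240, 73, 132, 185), (243, 70, 127, 184), (246, 61, 132, 216), (249, 70, 148, 230), (252, 70, 140, 221), (255, 61, 130, 212), (258, 63, 131, 212), (261, 55, 114, 186), (264, 41, 74, 112), (267, 41, 75, 108), (270, 43, 76, 111), (273, 59, 107, 156)]
```

Prediction matches the handle edges (about 244–263). Descend and grasp.

```bash
python3 -m jog '[[0.2,-0.013,0.012,0,0,0,0],[0.35,-0.013,0.012,0,0,0,0],[0.42,-0.013,0.012,0,0,0,0],[0.42,-0.013,0.012,0,0,0,0],[0.42,-0.013,0.012,0,0,0,0]]'|head -2; python3 -m jog '[[0,0,0,0,0,0,-1],[0,0,0,0,0,0,-1],[0,0,0,0,0,0,-1],[0,0,0,0,0,0,-1],[0,0,0,0,0,0,-1],[0,0,0,0,0,0,-1],[0,0,0,0,0,0,-1]]'; python3 -m jog '[[-0.05,0,0,0,0,0,-1],[-0.2,0,0,0,0,0,-1],[-0.4,0,0,0,0,0,-1],[-0.4,0,0,0,0,0,-1],[-0.4,0,0,0,0,0,-1],[-0.4,0,0,0,0,0,-1]]'; python3 - <<'E'
from h import *
q=tw(-.0415,-.047);print(q,rows([*q,.06],down(TY+np.pi/2)))
E
```

```text
clock: 50.1
position: [0.4077, -0.376, 0.0088]
clock: 50.8
position: [0.4075, -0.3762, 0.0091]
orientation: [-0.039, 0.707, -0.041, -0.705]
wrist_force: [0.5, 0.9, 4.8]
gripper_width: 0.0116
clock: 51.4
position: [0.4062, -0.375, 0.0673]
orientation: [0.04, -0.706, 0.04, 0.706]
wrist_force: [0.3, 0.2, -0.5]
gripper_width: 0.0117
[ 0.4856187  -0.23570707] (array([ 0.049, -0.982, -0.421]), array([-0.148,  0.   ,  0.001]))
```

```bash
python3 -m jog '[[0,-0.3,-0.12,-0.05,0,0,-1],[0.03,-0.6,-0.27,-0.148,0,0,-1],[0.05,-0.982,-0.421,-0.148,0,0,-1],[0.05,-0.982,-0.421,-0.148,0,0,-1],[0.05,-0.982,-0.421,-0.148,0,0,-1],[0.05,-0.982,-0.421,-0.148,0,0,-1],[0.05,-0.982,-0.421,-0.148,0,0,-1],[0.05,-0.982,-0.421,-0.148,0,0,-1]]'; python3 - <<'E'
from h import *
q=tw(-.0415,-.047);print(rows([*q,.0155],down(TY+np.pi/2)))
E
```

```text
clock: 52.2
position: [0.4856, -0.2378, 0.0602]
orientation: [0.038, 0.706, 0.038, -0.706]
wrist_force: [-0.7, -0.4, -1.0]
gripper_width: 0.0113
(array([ 0.298, -0.014, -0.002]), array([-0.001, -0.   , -0.   ]))
```

```bash
python3 -m jog '[[0.1,-0.014,0,0,0,0,-1],[0.2,-0.014,0,0,0,0,-1],[0.26,-0.014,0,0,0,0,-1],[0.29,-0.014,0,0,0,0,-1],[0.295,-0.014,0,0,0,0,-1],[0.295,-0.014,0,0,0,0,-1],[0.295,-0.014,0,0,0,0,-1]]'; python3 -m jog '[[0,0,0,0,0,0,0],[0,0,0,0,0,0,0],[0,0,0,0,0,0,0],[0,0,0,0,0,0,0],[-0.1,0,0,0,0,0,0],[-0.4,0,0,0,0,0,0],[-0.9,0,0,0,0,0,0],[-1,0,0,0,0,0,0],[-1,0,0,0,0,0,0]]';  python3 -m jog '[[-0.4,-0.4,0.2,0,0,0,0],[-0.4,-0.4,0.2,0,0,0,0],[-0.4,-0.4,0.2,0,0,0,0],[-0.4,-0.4,0.2,0,0,0,0],[-0.4,-0.4,0.2,0,0,0,0],[-0.4,-0.4,0.2,0,0,0,0]]'; python3 - <<'E'
from h import *
d=snap("wrist","w17");c=snap("scene","c17");chute("k40")
A=cv2.resize(d["frame"],(512,384));B=cv2.resize(c["frame"][120:320,80:400],(560,350)) if 0 else cv2.resize(c["frame"][120:310,80:390],None,fx=1.8,fy=1.8)
W=800;A=cv2.resize(d["frame"][0:260],None,fx=1.0,fy=1.0);H=np.zeros((600,W,3),np.uint8);H[:258,:512]=A[:258];h,w=B.shape[:2];H[258:600,:w]=B[:342];S=snap("side","s17")["frame"][205:325,190:285];S=cv2.resize(S,None,fx=2.15,fy=2.15);H[:258,512:512+S.shape[1]]=S[:258];cv2.imwrite("pics/fin.png",H)
E
```

```text
clock: 52.9
position: [0.4864, -0.2345, 0.0165]
orientation: [0.039, 0.707, 0.038, -0.706]
wrist_force: [-1.1, 0.8, -0.1]
gripper_width: 0.0115
clock: 53.8
position: [0.4899, -0.2364, 0.1723]
orientation: [0.041, 0.71, 0.036, -0.702]
wrist_force: [1.0, 0.2, -0.3]
gripper_width: 0.043
clock: 54.4
position: [0.4495, -0.1782, 0.2246]
orientation: [-0.038, -0.706, -0.038, 0.707]
wrist_force: [-0.6, 0.3, 0.1]
gripper_width: 0.0422
33343434344444444444444444444444 [ 0.4495 -0.1782  0.225 ] [-0.6  0.6 -0.4] 0.0427 54.55
```

View pics/fin.png

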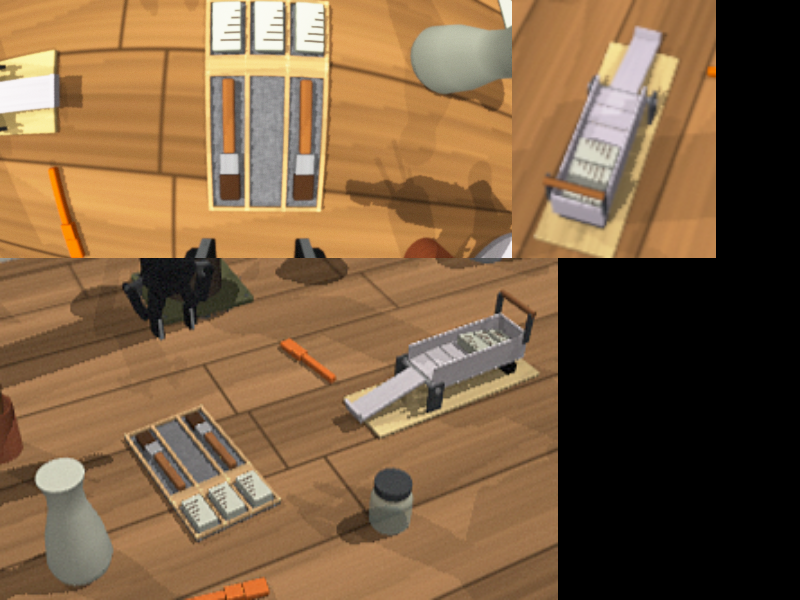

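```bash
python3 -c "
from cell import manip
print(manip.hand_in(), manip.get_state()['clock'])"
```

```text
the job is handed in; nothing more can be done
the job is handed in; nothing more can be done
```

The kit tray is packed, and I handed the job in at about 54.5 s on the clock.

- **Bin:** I tilted it by the handle in steps of about 0.02 rad. Tiles ran down at about 0.35, 0.45 and 0.53 rad. With three on the chute I lowered the bin back to rest.
- **Tiles:** I took each of the three by its ends off the chute and laid one in each pocket.
- **Brushes:** Only two were out on the table. One had been knocked a few centimetres aside during the run, so I located it again before picking it. They now lie in the first and third slots.

**Last checks** (wrist, scene and side cameras, after the arm had withdrawn):
- All three tiles lie flat in the pockets.
- Both brushes lie inside their slots with bristles away from the pockets.
- The chute is empty, the other three tiles are still in the bin, and the bin is down.
- The vase and jar look to be standing where they were, but I did not measure them again.

**Small disagreements:** The measured arm position settled 2–6 mm off the commanded one in places. I corrected this before placing the tiles. The first tile met the pocket floor with about 10 N as it was seated. No check failed.

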